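# Pack the carved plaques into the prised-open case

### The arm

A 6-joint arm with a two-finger parallel gripper is mounted at the origin on the work surface. World frame = base frame: x ahead of the robot, y to its left, z up, the work surface at z = 0. Lengths are in mm, angles in rad, forces in N, time in s.
With the tool pointing down it reaches from about 275 to 750 mm from the base axis. Payload 10.2 kg.
Tool frame: the origin (TCP) lies midway between the tips of the shut fingers; the grasp point (between the pads) lies 19 mm behind it; z points along the fingers, y is the line along which they close (so a half turn about z gives the same grasp; the last joint's range is limited). The gripper opens to 85 mm and grips with 20 to 120 N. Pads are 22 mm wide; open, the fingers measure 114 mm over their backs; the gripper's body (76 mm by 85 mm) begins 54 mm behind the grasp point. The pads swing forward as they close: fully open they stand 13 mm farther back than shut.
Start: joints at [1.099, 0.313, 1.498, -0, 1.331, -0.223], TCP at [129.289, 508.837, 231.294] pointing down, gripper open.
Joint ranges: [-2.94, 2.94], [-0.97, 2.17], [0.19, 2.56], [-1.23, 4.37], [0.02, 3.11], [-2.88, 2.88]. Speed limits (rad/s): [2.39, 2.39, 3.01, 3.14, 3.14, 3.14].

### API

Orientations are given as a unit quaternion [w, x, y, z].
In Python, from rig import sense, capture, finish_job, find_in, place_of gives the robot as it stands. The module is installed in compiled form; this text tells all that it offers.
- The arm moves only by the shell command python3 -m jog 'ROWS' [FORCE]. ROWS is JSON, a list of rows, each an object of numbers: "tx", "ty", "tz": the shift along the tool's x, y, z in mm; "ax", "ay", "az": the turn, a rotation vector about the tool's x, y, z in rad; "jaw": the closure, from -1 (fully open) to 1 (shut), so that 0 is half open. In form: [{"tx": .., "ty": .., "tz": .., "ax": .., "ay": .., "az": .., "jaw": ..}, ...]. A call has 1 to 5 rows; each row shifts and turns the commanded pose from where the row before left it, along the tool's axes as they then stand; what a row does not reach is not made up. A row lasts 1/8 s, in which the tool goes at most 62.5 mm and 10.7 degrees, less where a joint would pass 70% of its speed; a pose out of reach is approached as far as the arm can. A call with a gripper value outside its range is refused whole. The fingers move at their own pace and stop on an object; FORCE is the grip in N (left out, the last holds). Time passes only in rows, so rows that do not move let the fingers close. It gives the time, the measured TCP pose, the force, the opening and the grip force at its end, in the units of the state.
- sense(): the state, without advancing time (a new reading comes with each control period).
- capture(name): name is "scene" or "top" or "wrist"; returns a dict with "color" (420x560x3 uint8, red, green, blue), "depth" (420x560 float32, mm along the optical axis (not along the pixel's ray), 0 where there is no reading), "fx", "fy", "cx", "cy" (pixels), "camera_from_world" (4x4, takes a point from world to camera coordinates); the wrist camera has in their place "mount" (4x4, takes a point from camera to tool coordinates, whose origin is the TCP and whose axes are the flange's). Camera axes: x right, y up, looking along -z (the intrinsics and any distortion apply to the point x, -y, -z); pixel columns grow to the right and rows downward; lengths in mm; the calibration is good to about 2 mm. A picture is of the moment at which its call begins: read the wrist's pose just before it.
- finish_job(): hands the job in; it is judged then, once.
Trained networks look in the newest picture that a camera, given by its name, has taken for a name from the list of things; names that differ only in an ending like _2 or _b are one class to them, and where a whole thing is asked for, a point or a joint stands for the part that bears it (a point fixed in the world has none). Each returns a list of dicts, best first, with "conf" (0 to 1); they miss things now and then, are a little off and sometimes report something else, mostly with a low value. They report only what shows in the picture. A call takes as long as a camera call. They do not tell look-alikes from the thing itself.
- find_in(query, camera): "centre" ([column, row] in pixels, amid what is visible of it).
- place_of(query, camera): "centre" ([column, row] in pixels: a listed point, or the origin of a listed thing).
The state is a dict: "time_s": time; "joints": joint angles; "dq": joint speeds; "tau": joint torques, N m; "eef_pos": TCP position; "ee_rot": TCP orientation; "force": force on the tool from outside, world axes, zero at the start; "wrist_torque": the same for the moment, N m; "grip_width": opening from 0.0 (shut) to 1.0 (fully open); "grip_force": force on a finger pad.
Only numpy, scipy, OpenCV 4.12 (cv2) and the standard library are available. Lean on these libraries where they do the work, as an engineer would, in place of code of your own. Each camera call takes 0.05 s, during which the arm holds its last target. There are 200 camera calls.

### The job

Pack all the carved plaques into the wooden case: first lift the grey brick off its lid and lay it flat on the blue slab, then use the blade in the slot under the lip to prise the stuck lid up, at least a third of the way to upright, and swing it fully open, past upright. Lay every plaque flat on the case's floor, carved side up and none on another, and only then shut the lid fully; the blade must end lying flat on its cork board and the brick flat on the slab. Do not shift the other things on the bench.

Things in the scene. Friction and masses are not known exactly. Their poses are not given: they have to be found in the camera images.
- case_floor (a point): low wooden case fixed to the bench, outside 200 (its x) x 220 (its y) x 62 mm high, walls and floor 10 mm thick, so 180 x 200 mm and 52 mm deep inside. The point is the centre of its inner floor (10 mm above the bench); axes are the case's: the hinge runs along x on the -y side, the prising lip is on the +y side, z up. Level with its yaw near 0, so the lip faces the robot's left
- case_slot (a point): middle of the mouth of the prising slot along the case's +y side: 12 mm high (50 to 62 mm above the bench), 200 mm wide along x, 25 mm deep towards -y up to the case wall; bounded above by the lid's overhanging lip and below by a dark ledge 14 mm thick that sticks out 5 mm further than the lip, so that fingers do not fit. Axes as the case's
- lid_hinge (a point): middle of the lid's hinge line, at the lid's underside, 62 mm above the bench, 110 mm towards the case's -y from its centre. Axes turn with the lid: x along the hinge, y along the underside to the lip, z out of the lid's upper face
- lid_lip (a point): middle of the lower edge of the lid's free end (the lip), 245 mm from the hinge line. Axes turn with the lid
- lid (a joint): angle of the pale wooden lid, 204 x 245 x 10 mm, 0.25 kg: 0 shut, 1.57 upright, 1.9 fully back (stop). Its hinge is stiff (about 0.36 N m of friction): it stays at whatever angle it is left, and takes up to about 3 N at the lip to raise, and a light push to shut
- slab_top (a point): blue slab fixed to the bench, 90 (x) x 140 (y) x 6 mm, where the brick goes. The point is the centre of its top
- toolboard_top (a point): cork tool board fixed to the bench, 250 (x) x 90 (y) x 6 mm, where the blade lies and is to be laid back. The point is the centre of its top
- dryboard_top (a point): square plywood drying board fixed to the bench, 260 x 260 x 6 mm, on which the plaques lie. The point is the centre of its top
- brick_center (a point): grey half brick, 110 (x) x 52 (y) x 45 mm (z), 0.45 kg, lying on the lid at the start. The point is its centre, 22.5 mm above its underside
- blade_grip (a point): prising blade, 220 mm long: a pale wooden handle 110 long x 24 wide x 28 mm high, and a steel blade 110 x 26 x 4 mm flush with the handle's underside. The point is in the handle, 30 mm behind the root of the blade and half-way up (14 mm above the underside), good to grip; x points to the blade's tip, z up. The balance point is about 15 mm further towards the tip. 0.12 kg
- blade_tip (a point): middle of the blade's tip edge, 2 mm above its underside (half the blade's thickness), 140 mm ahead of the grip point and 12 mm below it; axes as the grip point's
- plaque1_center (a point): carved tan plaque 1 of up to four (may be absent), 84 (x, long) x 36 (y) x 26 mm (z), 0.13 kg, carved side up. The point is its centre, 13 mm above its underside
- plaque2_center (a point): carved tan plaque 2 of up to four (may be absent), 84 (x, long) x 36 (y) x 26 mm (z), 0.13 kg, carved side up. The point is its centre, 13 mm above its underside
- plaque3_center (a point): carved tan plaque 3 of up to four (may be absent), 84 (x, long) x 36 (y) x 26 mm (z), 0.13 kg, carved side up. The point is its centre, 13 mm above its underside
- plaque4_center (a point): carved tan plaque 4 of up to four (may be absent), 84 (x, long) x 36 (y) x 26 mm (z), 0.13 kg, carved side up. The point is its centre, 13 mm above its underside
- rosette: round terracotta rosette tile, 76 mm across, 24 mm high; leave it alone. Its origin is on its underside
- chalkbox: small off-white carton, 75 x 50 x 22 mm; leave it alone. Its origin is on its underside
- mallet: wooden mallet lying on its side, head 70 x 100 x 60 mm; leave it alone. Its origin is on its underside
- brush: dusting brush lying on the bench beyond the case, far right; leave it alone. Its origin is on its underside
- hammer: hammer lying on the bench to the right of the case; leave it alone. Its origin is on its underside
- can: closed tin, 72 mm across, 100 mm high; leave it alone. Its origin is on its underside
- scraper: flat scraper lying on the bench near the robot, to its left; leave it alone. Its origin is on its underside
There are look-alikes about, which are no part of the job. Leave any black look-alike of the part that bears blade_grip alone.

How it is judged:
By the outcome, as a careful person would: the job done as asked, in the order asked, and still so for the second after the job is handed in, with the robot touching nothing.
Of plaque1, plaque2, plaque3, plaque4 only 2 to 4 are there at a start; the rules pass over those that are not, and their reading is None.
At some moment in a run one of plaque1, plaque2, plaque3, plaque4, brick may be knocked a few centimetres aside while the robot is not near it.
It also fails if it takes over 210 s, if anything falls off the work surface, if the arm or the gripper's body presses on something with over 40 N, if the wrist force passes 120 N, or if a joint passes its speed limit or range.

## Working session

There is one attempt and no reset: what is moved stays moved. The work goes in short steps, Python scripts to look and compute and a shell command to move; the robot and the scene stay as the last step left them, time stands still between calls to the robot, and variables do not carry over. Pictures are saved under pics/ and viewed, at most 14 in all, crops included, and the job is handed in when it is done.

```bash
mkdir -p pics; cat > h.py <<'E'
import numpy as np, cv2
from rig import sense, capture, find_in, place_of
from scipy.spatial.transform import Rotation as R
def rot(s): 
    q=s["ee_rot"]; return R.from_quat([q[1],q[2],q[3],q[0]])
def cap(n):
    s=sense(); c=capture(n)
    if n=="wrist":
        T=np.eye(4);T[:3,:3]=rot(s).as_matrix();T[:3,3]=s["eef_pos"]
        c["wfc"]=T@np.array(c["mount"])
    else: c["wfc"]=np.linalg.inv(np.array(c["camera_from_world"]))
    return c
def w(c,px,z=None):
    u,v=px; x=(u-c["cx"])/c["fx"]; y=(v-c["cy"])/c["fy"]; d=np.array([x,-y,-1.0])
    M=c["wfc"]; o=M[:3,3]; dw=M[:3,:3]@d
    if z is None:
        a=c["depth"][max(0,int(v)-1):int(v)+2,max(0,int(u)-1):int(u)+2]; t=np.median(a)
    else: t=(z-o[2])/dw[2]
    return o+t*dw
def save(c,n,crop=None,k=1):
    im=c["color"][:,:,::-1]
    if crop: a,b,e,f=crop; im=im[b:f,a:e]
    cv2.imwrite("pics/"+n,cv2.resize(im,None,fx=k,fy=k,interpolation=cv2.INTER_CUBIC))
def proj(c,p):
    q=np.linalg.inv(c["wfc"])@np.append(p,1); return [c["cx"]+c["fx"]*q[0]/-q[2], c["cy"]-c["fy"]*q[1]/-q[2]]
def pxcloud(c):
    h,wd=c["depth"].shape; u,v=np.meshgrid(np.arange(wd),np.arange(h)); d=c["depth"]
    P=np.stack([(u-c["cx"])/c["fx"]*d,-(v-c["cy"])/c["fy"]*d,-d],-1)
    return P@c["wfc"][:3,:3].T+c["wfc"][:3,3]
E
cat > look.py <<'E'
from h import *
for n in ["top","scene"]:
    c=cap(n); save(c,n+"0.png"); print(n,c["wfc"][:3,3].round(),[k for k in c if k not in("color","depth")])
    for q in "case_floor case_slot lid_hinge lid_lip slab_top toolboard_top dryboard_top brick_center blade_grip blade_tip plaque1_center rosette chalkbox mallet brush hammer can scraper".split():
        print(q,[(np.round(r["centre"]).tolist(),round(r["conf"],2),w(c,r["centre"]).round().tolist()) for r in place_of(q,n)[:5] if r["conf"]>.2])
E
python3 look.py; python3 -c "
from rig import sense;print(sense())"
```

```text
top [ 362.  -25. 1384.] ['fx', 'fy', 'cx', 'cy', 'camera_from_world', 'wfc']
case_floor []
case_slot [([316.0, 202.0], 0.89, [537.0, -80.0, -1.0])]
lid_hinge [([407.0, 221.0], 0.66, [487.0, -343.0, 2.0])]
lid_lip [([319.0, 201.0], 0.75, [530.0, -85.0, 71.0])]
slab_top [([271.0, 156.0], 0.88, [669.0, 57.0, 6.0]), ([350.0, 144.0], 0.29, [707.0, -174.0, 22.0])]
toolboard_top [([266.0, 217.0], 0.76, [487.0, 67.0, 9.0]), ([264.0, 233.0], 0.66, [441.0, 68.0, 33.0]), ([214.0, 129.0], 0.55, [743.0, 225.0, 26.0]), ([406.0, 221.0], 0.4, [481.0, -325.0, 71.0])]
dryboard_top [([352.0, 145.0], 0.61, [704.0, -181.0, 22.0]), ([182.0, 206.0], 0.58, [516.0, 314.0, 7.0]), ([317.0, 200.0], 0.55, [544.0, -81.0, 0.0])]
brick_center [([360.0, 219.0], 0.93, [479.0, -193.0, 116.0])]
blade_grip [([377.0, 321.0], 0.86, [202.0, -254.0, 27.0]), ([267.0, 231.0], 0.63, [447.0, 59.0, 33.0]), ([204.0, 223.0], 0.25, [465.0, 242.0, 31.0])]
blade_tip [([268.0, 181.0], 0.87, [596.0, 63.0, 8.0]), ([384.0, 272.0], 0.59, [339.0, -277.0, -1.0]), ([439.0, 163.0], 0.47, [655.0, -433.0, 17.0])]
plaque1_center []
rosette [([21
[... 2118 characters left out ...]
 'joints': array([ 1.09856699e+00,  3.12901728e-01,  1.49772609e+00,  3.64802516e-05,
        1.33098545e+00, -2.23399109e-01]), 'dq': array([ 6.50715686e-04, -9.33006883e-04, -8.75793761e-04,  4.08806258e-05,
       -6.83359959e-04, -4.63433607e-04]), 'tau': array([ 2.73520000e-04, -4.12161791e+01, -2.59901744e+01, -1.52245907e-04,
        4.76043151e-04, -2.80594151e-05]), 'eef_pos': array([129.29507369, 508.83153876, 231.28345788]), 'ee_rot': array([-2.01710728e-05,  1.24098687e-01,  9.92269880e-01, -3.65307119e-06]), 'force': array([-0.6125392 , -0.03153625, -0.48928244]), 'wrist_torque': array([-0.0098893 ,  0.01043362,  0.02557602]), 'grip_force': 0.0, 'grip_width': 0.9987369557095765}
```

```bash
python3 - <<'E'
import cv2
a=cv2.imread("pics/top0.png")[90:350,130:470]; cv2.imwrite("pics/t1.png",cv2.resize(a,None,fx=2.3,fy=2.3,interpolation=2))
a=cv2.imread("pics/scene0.png")[100:420,100:480]; cv2.imwrite("pics/s1.png",cv2.resize(a,None,fx=1.85,fy=1.85,interpolation=2))
E
```

```text
(no output)
```

View pics/t1.png

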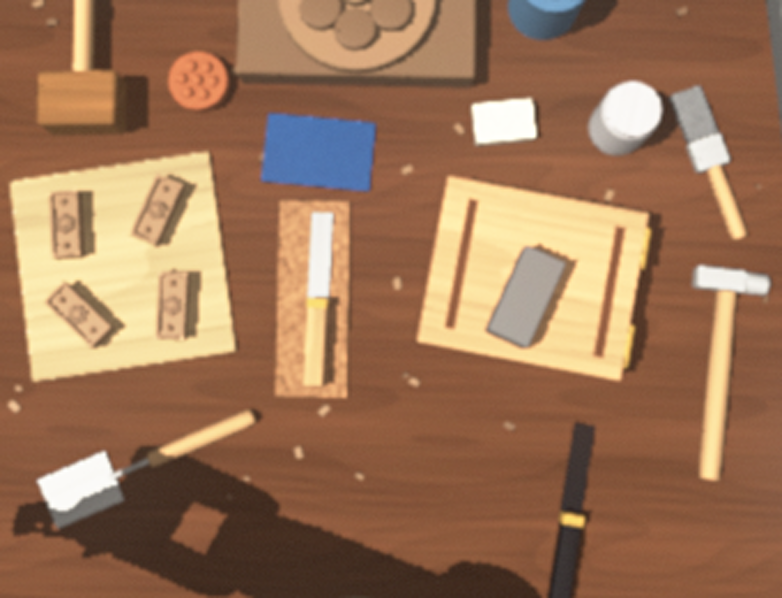

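View pics/s1.png

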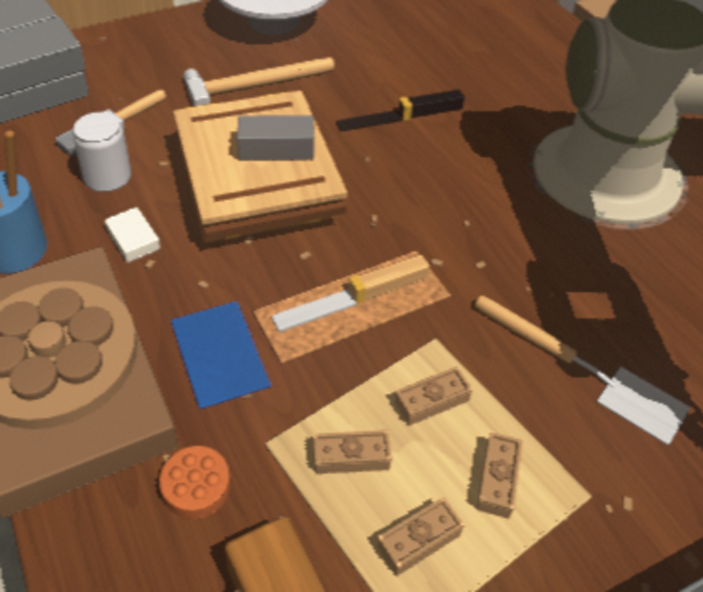

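```bash
cat > fit.py <<'E'
from h import *
def rect(c,x0,x1,y0,y1,z0,z1,hsv=None):
    P=pxcloud(c); m=(P[...,0]>x0)&(P[...,0]<x1)&(P[...,1]>y0)&(P[...,1]<y1)&(P[...,2]>z0)&(P[...,2]<z1)&(c["depth"]>0)
    if hsv is not None: 
        h=cv2.cvtColor(c["color"],cv2.COLOR_RGB2HSV); m&=cv2.inRange(h,np.array(hsv[0]),np.array(hsv[1]))>0
    k=cv2.connectedComponentsWithStats(m.astype(np.uint8)); 
    if k[0]<2: return None
    i=1+np.argmax(k[2][1:,4]); Q=P[k[1]==i]
    (cx,cy),(a,b),th=cv2.minAreaRect(Q[:,:2].astype(np.float32))
    if a<b: a,b,th=b,a,th+90
    th=(th+90)%180-90
    return dict(n=len(Q),c=[round(cx,1),round(cy,1),round(float(np.median(Q[:,2])),1)],size=[round(a),round(b)],deg=round(th,1),mean=Q.mean(0).round(1).tolist())
REG=dict(lid=(380,640,-370,-60,62,82),brick=(380,640,-330,-100,104,130),blade=(360,650,30,110,7.5,13),handle=(340,560,20,110,22,45),
 p1=(540,630,350,430,24,45),p2=(540,630,255,345,24,45),p3=(400,500,340,430,24,45),p4=(400,500,230,335,24,45))
if __name__=="__main__":
    for n in ["top","scene"]:
        c=cap(n)
        print(n,c["fx"])
        for k,v in REG.items(): print(k,rect(c,*v))
        print("slab",rect(c,600,730,-40,160,-2,14,((105,120,40),(125,255,255))))
        print("bench",np.median(pxcloud(c)[225:235,240:250,2]) )
E
python3 fit.py
```

```text
top 475.6635492850278
lid {'n': 5753, 'c': [507.0, -207.0, 71.9], 'size': [253, 205], 'deg': 80.4, 'mean': [509.4, -206.6, 71.9]}
brick {'n': 808, 'c': [480.0, -190.0, 116.6], 'size': [110, 52], 'deg': -23.8, 'mean': [479.2, -189.4, 116.5]}
blade {'n': 307, 'c': [537.2, 60.4, 9.7], 'size': [112, 67], 'deg': -12.0, 'mean': [533.5, 60.8, 9.9]}
handle {'n': 326, 'c': [424.9, 59.9, 34.1], 'size': [106, 25], 'deg': -1.4, 'mean': [424.7, 59.3, 33.9]}
p1 {'n': 297, 'c': [573.6, 380.1, 29.7], 'size': [70, 38], 'deg': 5.0, 'mean': [573.8, 380.5, 29.5]}
p2 {'n': 257, 'c': [586.8, 267.0, 29.1], 'size': [83, 36], 'deg': -18.3, 'mean': [581.1, 270.8, 29.4]}
p3 {'n': 277, 'c': [452.3, 358.4, 29.1], 'size': [82, 36], 'deg': 47.1, 'mean': [455.6, 364.8, 29.3]}
p4 {'n': 250, 'c': [462.1, 244.7, 29.3], 'size': [76, 30], 'deg': -1.8, 'mean': [460.8, 244.6, 29.4]}
slab {'n': 1278, 'c': [671.2, 64.6, 5.8], 'size': [135, 86], 'deg': 85.7, 'mean': [671.0, 64.9, 5.9]}
bench 0.2676109294911839
scene 444.921051403936
lid {'n': 3749, 'c': [507.6, -205.8, 73.4], 'size': [258, 205], 'deg': 80.5, 'mean': [523.5, 
[... 167 characters left out ...]
, 'size': [248, 79], 'deg': -0.3, 'mean': [509.6, 72.5, 9.5]}
handle {'n': 455, 'c': [426.6, 61.4, 34.7], 'size': [111, 28], 'deg': -2.0, 'mean': [430.1, 64.2, 33.3]}
p1 {'n': 754, 'c': [574.4, 381.2, 30.4], 'size': [72, 37], 'deg': 5.5, 'mean': [576.1, 381.9, 30.5]}
p2 {'n': 557, 'c': [588.5, 268.2, 30.3], 'size': [84, 38], 'deg': -18.3, 'mean': [583.3, 272.2, 30.5]}
p3 {'n': 593, 'c': [454.7, 360.1, 30.6], 'size': [82, 36], 'deg': 48.0, 'mean': [459.3, 367.4, 30.6]}
p4 {'n': 443, 'c': [462.4, 245.9, 30.0], 'size': [75, 32], 'deg': 0.2, 'mean': [462.7, 246.6, 30.3]}
slab {'n': 1875, 'c': [671.3, 65.1, 7.3], 'size': [142, 88], 'deg': 85.9, 'mean': [672.1, 69.7, 7.3]}
bench 1.4595586672409127
```

```bash
cat > plan.py <<'E'
# python3 plan.py x y z psi(deg, tool y direction) [extra rot about tool... tilt about world axis deg] ; waypoints separated by '/'
import sys, json
from h import *
def down(psi):
    y=np.array([np.cos(psi),np.sin(psi),0]); z=np.array([0,0,-1.]); return R.from_matrix(np.stack([np.cross(y,z),y,z],1))
def plan(wps,p=None,r=None,vmax=58,amax=10):
    if p is None: s=sense(); p=np.array(s["eef_pos"]); r=rot(s)
    rows=[]
    for (x,y,z,psi,*t) in wps:
        T=np.array([x,y,z],float); D=down(np.radians(psi))
        if t and t[0]: D=D*R.from_euler(t[1] if len(t)>1 else "y",t[0],degrees=True)   # tilt about tool axis
        n=int(np.ceil(max(np.linalg.norm(T-p)/vmax,np.degrees((r.inv()*D).magnitude())/amax,1)))
        p0,r0=p.copy(),r; dv=(r0.inv()*D).as_rotvec()
        for i in range(1,n+1):
            tp=p0+(T-p0)*i/n; tr=r0*R.from_rotvec(dv*i/n)
            d=np.round(r.inv().apply(tp-p)).astype(int); a=np.round((r.inv()*tr).as_rotvec(),2)
            rows.append({k:(int(v) if k[0]=="t" else float(v)) for k,v in zip(["tx","ty","tz","ax","ay","az"],[*d,*a]) if v})
            p=p+r.apply(d); r=r*R.from_rotvec(a)
    for i in range(0,len(rows),5): print(json.dumps(rows[i:i+5]))
    print("end",p.round(1),"y-dir",np.degrees(np.arctan2(*r.as_matrix()[[1,0],1])).round(1))
if __name__=="__main__":
    wps=[]
    for g in " ".join(sys.argv[1:]).split("/"):
        a=g.split(); wps.append([float(v) if i!=5 else v for i,v in enumerate(a)])
    plan(wps)
E
python3 plan.py 330 300 240 65.5 / 480.5 -188.5 200 65.5 / 480.5 -188.5 82 65.5
```

```text
[{"tx": -49, "ty": -31, "tz": -2, "az": 0.04}, {"tx": -51, "ty": -28, "tz": -1, "az": 0.03}, {"tx": -51, "ty": -27, "tz": -2, "az": 0.04}, {"tx": -52, "ty": -25, "tz": -2, "az": 0.03}, {"tx": -53, "ty": -24, "tz": -2, "az": 0.04}]
[{"tx": -38, "ty": -42, "tz": 4}, {"tx": -38, "ty": -43, "tz": 5}, {"tx": -37, "ty": -42, "tz": 4}, {"tx": -38, "ty": -43, "tz": 5}, {"tx": -38, "ty": -42, "tz": 4}]
[{"tx": -38, "ty": -42, "tz": 5}, {"tx": -37, "ty": -43, "tz": 4}, {"tx": -38, "ty": -42, "tz": 5}, {"tx": -38, "ty": -42, "tz": 4}, {"tz": 39}]
[{"tz": 40}, {"tz": 39}]
end [ 480.7 -188.1   82.3] y-dir 65.4
```

```bash
python3 -m jog '[{"tx": -49, "ty": -31, "tz": -2, "az": 0.04,"jaw":-1}, {"tx": -51, "ty": -28, "tz": -1, "az": 0.03,"jaw":-1}, {"tx": -51, "ty": -27, "tz": -2, "az": 0.04,"jaw":-1}, {"tx": -52, "ty": -25, "tz": -2, "az": 0.03,"jaw":-1}, {"tx": -53, "ty": -24, "tz": -2, "az": 0.04,"jaw":-1}]' 60
python3 -m jog '[{"tx": -38, "ty": -42, "tz": 4}, {"tx": -38, "ty": -43, "tz": 5}, {"tx": -37, "ty": -42, "tz": 4}, {"tx": -38, "ty": -43, "tz": 5}, {"tx": -38, "ty": -42, "tz": 4}]'
python3 -m jog '[{"tx": -38, "ty": -42, "tz": 5}, {"tx": -37, "ty": -43, "tz": 4}, {"tx": -38, "ty": -42, "tz": 5}, {"tx": -38, "ty": -42, "tz": 4},{}]'
python3 - <<'E'
from h import *
from fit import *
print(sense()["eef_pos"])
for n in ["top","scene","wrist"]:
    c=cap(n); print(rect(c,*REG["brick"]))
save(c,"w1.png")
E
python3 plan.py 480.5 -188.5 82 65.5
```

```text
[129.28110826 508.81285656 231.26719076]
{'n': 808, 'c': [480.1, -190.0, 116.9], 'size': [110, 52], 'deg': -23.5, 'mean': [479.5, -189.5, 116.7]}
{'n': 678, 'c': [481.3, -188.6, 117.7], 'size': [109, 57], 'deg': -23.7, 'mean': [484.1, -183.5, 116.5]}
None
[{"tx": -37, "ty": -42, "tz": 11, "az": 0.01}, {"tx": -37, "ty": -42, "tz": 10, "az": 0.02}, {"tx": -37, "ty": -41, "tz": 11, "az": 0.01}, {"tx": -39, "ty": -40, "tz": 11, "az": 0.01}, {"tx": -38, "ty": -41, "tz": 10, "az": 0.01}]
[{"tx": -39, "ty": -39, "tz": 11, "az": 0.02}, {"tx": -40, "ty": -40, "tz": 11, "az": 0.01}, {"tx": -40, "ty": -38, "tz": 10, "az": 0.01}, {"tx": -41, "ty": -38, "tz": 11, "az": 0.01}, {"tx": -41, "ty": -38, "tz": 11, "az": 0.02}]
[{"tx": -42, "ty": -37, "tz": 10, "az": 0.01}, {"tx": -42, "ty": -37, "tz": 11, "az": 0.01}, {"tx": -42, "ty": -36, "tz": 11, "az": 0.02}, {"tx": -43, "ty": -35, "tz": 10, "az": 0.01}]
end [ 480.2 -188.1   82.3] y-dir 65.4schema error: expected keys tx, ty, tz, ax, ay, az, jaw
schema error: expected keys tx, ty, tz, ax, ay, az, jaw
schema error: expected keys tx, ty, tz, ax, ay, az, jaw
```

```bash
python3 -m jog '[{"tx":-49,"ty":-31,"tz":-2,"ax":0,"ay":0,"az":0.03,"jaw":-1},{"tx":-50,"ty":-29,"tz":-1,"ax":0,"ay":0,"az":0.04,"jaw":-1},{"tx":-51,"ty":-27,"tz":-2,"ax":0,"ay":0,"az":0.03,"jaw":-1},{"tx":-52,"ty":-25,"tz":-2,"ax":0,"ay":0,"az":0.04,"jaw":-1},{"tx":-53,"ty":-24,"tz":-2,"ax":0,"ay":0,"az":0.03,"jaw":-1}]' 60
python3 -m jog '[{"tx":-37,"ty":-43,"tz":7,"ax":0,"ay":0,"az":0,"jaw":-1},{"tx":-38,"ty":-43,"tz":6,"ax":0,"ay":0,"az":0,"jaw":-1},{"tx":-37,"ty":-42,"tz":7,"ax":0,"ay":0,"az":0,"jaw":-1},{"tx":-38,"ty":-43,"tz":7,"ax":0,"ay":0,"az":0,"jaw":-1},{"tx":-37,"ty":-43,"tz":7,"ax":0,"ay":0,"az":0,"jaw":-1}]'
python3 -m jog '[{"tx":-38,"ty":-43,"tz":6,"ax":0,"ay":0,"az":0,"jaw":-1},{"tx":-37,"ty":-43,"tz":7,"ax":0,"ay":0,"az":0,"jaw":-1},{"tx":-37,"ty":-42,"tz":7,"ax":0,"ay":0,"az":0,"jaw":-1},{"tx":-38,"ty":-43,"tz":6,"ax":0,"ay":0,"az":0,"jaw":-1},{"tx":0,"ty":0,"tz":0,"ax":0,"ay":0,"az":0,"jaw":-1}]'
python3 - <<'E'
from h import *
from fit import *
for n in ["scene","wrist"]:
    c=cap(n); print(rect(c,*REG["brick"]))
    save(c,n+"1.png")
E
python3 plan.py 480.5 -189 82 66
```

```text
time_s: 2.78
eef_pos: [330.6, 298.4, 240.6]
ee_rot: [0.0, 0.208, 0.978, 0.0]
force: [-0.1, 0.2, -0.9]
grip_width: 0.999
grip_force: 0.0
time_s: 3.4
eef_pos: [413.6, 26.4, 206.4]
ee_rot: [0.0, 0.208, 0.978, 0.0]
force: [0.5, 0.3, 0.8]
grip_width: 1.002
grip_force: 0.0
time_s: 4.03
eef_pos: [480.9, -191.8, 179.3]
ee_rot: [-0.0, 0.21, 0.978, 0.0]
force: [-0.0, 1.0, -0.1]
grip_width: 1.001
grip_force: 0.0
{'n': 677, 'c': [481.2, -188.8, 117.8], 'size': [109, 58], 'deg': -23.9, 'mean': [484.1, -183.6, 116.5]}
{'n': 13865, 'c': [482.4, -187.7, 116.7], 'size': [110, 52], 'deg': -23.6, 'mean': [478.3, -185.9, 116.6]}
[{"tx": 0, "ty": 0, "tz": 49, "ax": 0, "ay": 0, "az": 0, "jaw": -1}, {"tx": 0, "ty": 0, "tz": 49, "ax": 0, "ay": 0, "az": 0, "jaw": -1}]
end [ 480.5 -188.7   82. ] y-dir 66.0
```

View pics/scene1.png

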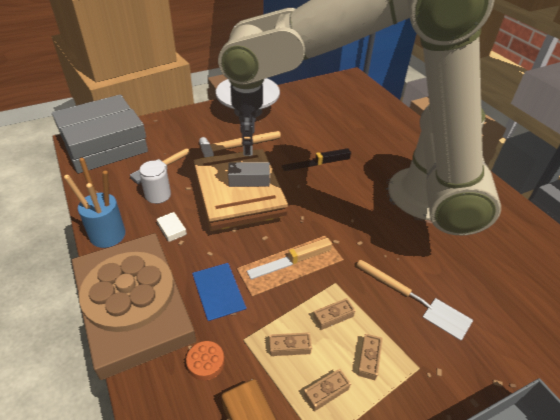

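```bash
python3 -m jog '[{"tx":0,"ty":1,"tz":49,"ax":0,"ay":0,"az":0,"jaw":-1},{"tx":0,"ty":0,"tz":49,"ax":0,"ay":0,"az":0,"jaw":-1},{"tx":0,"ty":0,"tz":0,"ax":0,"ay":0,"az":0,"jaw":1},{"tx":0,"ty":0,"tz":0,"ax":0,"ay":0,"az":0,"jaw":1},{"tx":0,"ty":0,"tz":0,"ax":0,"ay":0,"az":0,"jaw":1}]' 60
python3 -m jog '[{"tx":0,"ty":0,"tz":0,"ax":0,"ay":0,"az":0,"jaw":1},{"tx":0,"ty":0,"tz":0,"ax":0,"ay":0,"az":0,"jaw":1},{"tx":0,"ty":0,"tz":-30,"ax":0,"ay":0,"az":0,"jaw":1},{"tx":0,"ty":0,"tz":-50,"ax":0,"ay":0,"az":0,"jaw":1},{"tx":0,"ty":0,"tz":-20,"ax":0,"ay":0,"az":0,"jaw":1}]' 60
J=1 python3 plan.py 671 65 120 -4 /  671 65 14 -4
```

```text
time_s: 4.75
eef_pos: [482.2, -188.2, 84.8]
ee_rot: [0.002, 0.208, 0.978, -0.001]
force: [-0.9, 2.0, 6.6]
grip_width: 0.598
grip_force: 64.4
time_s: 5.38
eef_pos: [481.9, -188.2, 185.9]
ee_rot: [0.002, 0.208, 0.978, -0.001]
force: [-0.9, 0.8, -5.8]
grip_width: 0.603
grip_force: 65.7
[{"tx": -9, "ty": 39, "tz": 8, "ax": 0, "ay": 0, "az": 0.15, "jaw": 1}, {"tx": -3, "ty": 39, "tz": 9, "ax": 0, "ay": 0, "az": 0.16, "jaw": 1}, {"tx": 4, "ty": 39, "tz": 8, "ax": 0, "ay": 0, "az": 0.15, "jaw": 1}, {"tx": 9, "ty": 39, "tz": 8, "ax": 0, "ay": 0, "az": 0.15, "jaw": 1}, {"tx": 15, "ty": 36, "tz": 8, "ax": 0, "ay": 0, "az": 0.15, "jaw": 1}]
[{"tx": 20, "ty": 34, "tz": 9, "ax": 0, "ay": 0, "az": 0.16, "jaw": 1}, {"tx": 26, "ty": 30, "tz": 8, "ax": 0, "ay": 0, "az": 0.15, "jaw": 1}, {"tx": 29, "ty": 26, "tz": 8, "ax": 0, "ay": 0, "az": 0.15, "jaw": 1}, {"tx": 0, "ty": 0, "tz": 53, "ax": 0, "ay": 0, "az": 0, "jaw": 1}, {"tx": 1, "ty": 0, "tz": 53, "ax": 0, "ay": 0, "az": 0, "jaw": 1}]
end [671.2  65.2  14. ] y-dir -3.9
```

```bash
python3 -m jog '[{"tx":-9,"ty":39,"tz":8,"ax":0,"ay":0,"az":0.15,"jaw":1},{"tx":-3,"ty":39,"tz":9,"ax":0,"ay":0,"az":0.16,"jaw":1},{"tx":4,"ty":39,"tz":8,"ax":0,"ay":0,"az":0.15,"jaw":1},{"tx":9,"ty":39,"tz":8,"ax":0,"ay":0,"az":0.15,"jaw":1},{"tx":15,"ty":36,"tz":8,"ax":0,"ay":0,"az":0.15,"jaw":1}]'
python3 -m jog '[{"tx":20,"ty":34,"tz":9,"ax":0,"ay":0,"az":0.16,"jaw":1},{"tx":26,"ty":30,"tz":8,"ax":0,"ay":0,"az":0.15,"jaw":1},{"tx":29,"ty":26,"tz":8,"ax":0,"ay":0,"az":0.15,"jaw":1},{"tx":0,"ty":0,"tz":45,"ax":0,"ay":0,"az":0,"jaw":1},{"tx":0,"ty":0,"tz":30,"ax":0,"ay":0,"az":0,"jaw":1}]'
python3 -m jog '[{"tx":0,"ty":0,"tz":0,"ax":0,"ay":0,"az":0,"jaw":1},{"tx":0,"ty":0,"tz":0,"ax":0,"ay":0,"az":0,"jaw":1}]'
J=1 python3 plan.py 671 65 20 -4
```

```text
time_s: 6.0
eef_pos: [599.8, -28.5, 141.9]
ee_rot: [0.0, 0.558, 0.83, 0.0]
force: [-0.5, -1.0, -4.9]
grip_width: 0.599
grip_force: 65.6
time_s: 6.62
eef_pos: [669.0, 65.7, 39.7]
ee_rot: [-0.001, 0.73, 0.683, -0.001]
force: [0.0, -0.4, -4.7]
grip_width: 0.599
grip_force: 65.2
time_s: 6.88
eef_pos: [670.7, 64.9, 43.5]
ee_rot: [0.001, 0.731, 0.683, 0.001]
force: [-0.0, 0.4, -4.8]
grip_width: 0.597
grip_force: 65.2
[{"tx": 0, "ty": 0, "tz": 23, "ax": 0, "ay": 0, "az": 0, "jaw": 1}]
end [670.7  64.9  20.5] y-dir -3.9
```

```bash
python3 -m jog '[{"tx":0,"ty":0,"tz":14,"ax":0,"ay":0,"az":0,"jaw":1},{"tx":0,"ty":0,"tz":8,"ax":0,"ay":0,"az":0,"jaw":1},{"tx":0,"ty":0,"tz":2,"ax":0,"ay":0,"az":0,"jaw":1},{"tx":0,"ty":0,"tz":0,"ax":0,"ay":0,"az":0,"jaw":1}]'
python3 -m jog '[{"tx":0,"ty":0,"tz":0,"ax":0,"ay":0,"az":0,"jaw":-1},{"tx":0,"ty":0,"tz":0,"ax":0,"ay":0,"az":0,"jaw":-1},{"tx":0,"ty":0,"tz":0,"ax":0,"ay":0,"az":0,"jaw":-1},{"tx":0,"ty":0,"tz":-40,"ax":0,"ay":0,"az":0,"jaw":-1},{"tx":0,"ty":0,"tz":-55,"ax":0,"ay":0,"az":0,"jaw":-1}]'
python3 plan.py 600 65 160 45 / 455 60 140 88.4
```

```text
time_s: 7.38
eef_pos: [669.9, 65.0, 18.9]
ee_rot: [0.0, 0.731, 0.683, 0.0]
force: [-4.4, -0.1, 5.8]
grip_width: 0.601
grip_force: 67.0
time_s: 8.0
eef_pos: [669.0, 64.9, 112.1]
ee_rot: [-0.001, 0.731, 0.683, -0.001]
force: [0.3, -1.1, -0.1]
grip_width: 1.002
grip_force: 0.0
[{"tx": -1, "ty": -14, "tz": -10, "ax": 0, "ay": 0, "az": -0.17, "jaw": -1}, {"tx": 1, "ty": -14, "tz": -9, "ax": 0, "ay": 0, "az": -0.17, "jaw": -1}, {"tx": 4, "ty": -13, "tz": -10, "ax": 0, "ay": 0, "az": -0.17, "jaw": -1}, {"tx": 6, "ty": -12, "tz": -9, "ax": 0, "ay": 0, "az": -0.17, "jaw": -1}, {"tx": 8, "ty": -12, "tz": -10, "ax": 0, "ay": 0, "az": -0.17, "jaw": -1}]
[{"tx": 20, "ty": -21, "tz": 4, "ax": 0, "ay": 0, "az": -0.15, "jaw": -1}, {"tx": 22, "ty": -18, "tz": 4, "ax": 0, "ay": 0, "az": -0.15, "jaw": -1}, {"tx": 26, "ty": -15, "tz": 4, "ax": 0, "ay": 0, "az": -0.16, "jaw": -1}, {"tx": 27, "ty": -10, "tz": 5, "ax": 0, "ay": 0, "az": -0.15, "jaw": -1}, {"tx": 28, "ty": -6, "tz": 4, "ax": 0, "ay": 0, "az": -0.15, "jaw": -1}]
end [454.8  60.1 139.7] y-dir 88.3
```

```bash
python3 -m jog '[{"tx":-1,"ty":-14,"tz":-10,"ax":0,"ay":0,"az":-0.17,"jaw":-1},{"tx":1,"ty":-14,"tz":-9,"ax":0,"ay":0,"az":-0.17,"jaw":-1},{"tx":4,"ty":-13,"tz":-10,"ax":0,"ay":0,"az":-0.17,"jaw":-1},{"tx":6,"ty":-12,"tz":-9,"ax":0,"ay":0,"az":-0.17,"jaw":-1},{"tx":8,"ty":-12,"tz":-10,"ax":0,"ay":0,"az":-0.17,"jaw":-1}]'
python3 -m jog '[{"tx":20,"ty":-21,"tz":4,"ax":0,"ay":0,"az":-0.15,"jaw":-1},{"tx":22,"ty":-18,"tz":4,"ax":0,"ay":0,"az":-0.15,"jaw":-1},{"tx":26,"ty":-15,"tz":4,"ax":0,"ay":0,"az":-0.16,"jaw":-1},{"tx":27,"ty":-10,"tz":5,"ax":0,"ay":0,"az":-0.15,"jaw":-1},{"tx":28,"ty":-6,"tz":4,"ax":0,"ay":0,"az":-0.15,"jaw":-1}]'
python3 - <<'E'
from h import *
from fit import *
c=cap("scene"); print("brick",rect(c,600,740,-40,160,40,60)); print("lid",rect(c,*REG["lid"]))
c=cap("top"); print("brick",rect(c,600,740,-40,160,40,60));print("lid",rect(c,*REG["lid"]))
c=cap("wrist"); print(sense()["eef_pos"]); print(rect(c,*REG["handle"]))
for q in ["blade_grip","blade_tip"]:
    print(q,[(np.round(r["centre"]).tolist(),round(r["conf"],2),w(c,r["centre"]).round(1).tolist()) for r in place_of(q,"wrist")[:3]])
save(c,"w2.png")
E
python3 plan.py 451 60 10 88.4
```

```text
time_s: 8.62
eef_pos: [599.8, 64.8, 160.6]
ee_rot: [0.0, 0.382, 0.924, 0.0]
force: [-0.5, -1.0, 0.8]
grip_width: 0.997
grip_force: 0.0
time_s: 9.25
eef_pos: [454.6, 60.1, 139.3]
ee_rot: [0.0, 0.012, 1.0, -0.0]
force: [-0.3, -0.4, -0.3]
grip_width: 1.0
grip_force: 0.0
brick {'n': 993, 'c': [669.6, 64.6, 52.0], 'size': [113, 52], 'deg': 86.4, 'mean': [670.8, 69.7, 51.5]}
lid {'n': 4695, 'c': [507.6, -204.7, 73.4], 'size': [257, 205], 'deg': 80.5, 'mean': [512.6, -190.2, 73.2]}
brick {'n': 705, 'c': [667.8, 63.2, 50.7], 'size': [110, 53], 'deg': 86.2, 'mean': [666.8, 62.4, 50.6]}
lid {'n': 6592, 'c': [506.6, -207.1, 71.9], 'size': [253, 204], 'deg': 80.5, 'mean': [506.1, -204.9, 71.9]}
[455.1246357   60.16272203 139.60896669]
{'n': 5005, 'c': [427.2, 62.3, 33.7], 'size': [109, 24], 'deg': -1.3, 'mean': [424.4, 62.5, 33.7]}
blade_grip [([280.0, 202.0], 0.69, [448.3, 59.5, 34.3])]
blade_tip [([286.0, 344.0], 0.75, [587.7, 61.0, 10.2])]
[{"tx": 2, "ty": 0, "tz": 43, "ax": 0, "ay": 0, "az": 0, "jaw": -1}, {"tx": 2, "ty": 0, "tz": 43, "ax": 0, "ay": 0, "az": 0, "jaw": -1}, {"tx": 1, "ty": 0, "tz": 44, "ax": 0, "ay": 0, "az": 0, "jaw": -1}]
end [451.5  60.1   9.7] y-dir 88.2
```

View pics/w2.png

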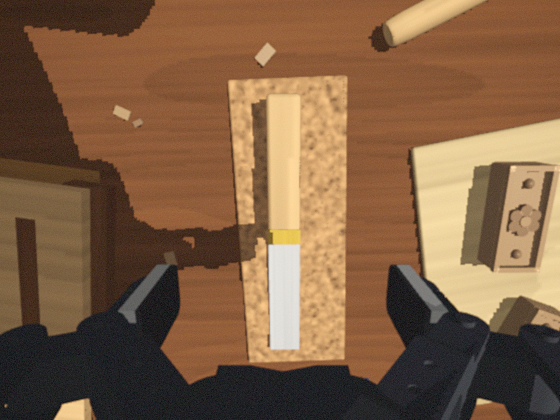

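```bash
python3 -m jog '[{"tx":2,"ty":1,"tz":43,"ax":0,"ay":0,"az":0,"jaw":-1},{"tx":2,"ty":0,"tz":43,"ax":0,"ay":0,"az":0,"jaw":-1},{"tx":0,"ty":0,"tz":42,"ax":0,"ay":0,"az":0,"jaw":-1},{"tx":0,"ty":0,"tz":0,"ax":0,"ay":0,"az":0,"jaw":1},{"tx":0,"ty":0,"tz":0,"ax":0,"ay":0,"az":0,"jaw":1}]' 110
python3 -m jog '[{"tx":0,"ty":0,"tz":0,"ax":0,"ay":0,"az":0,"jaw":1},{"tx":0,"ty":0,"tz":0,"ax":0,"ay":0,"az":0,"jaw":1},{"tx":0,"ty":0,"tz":0,"ax":0,"ay":0,"az":0,"jaw":1},{"tx":0,"ty":0,"tz":0,"ax":0,"ay":0,"az":0,"jaw":1}]'
python3 -m jog '[{"tx":0,"ty":0,"tz":-40,"ax":0,"ay":0,"az":0,"jaw":1},{"tx":0,"ty":0,"tz":-50,"ax":0,"ay":0,"az":0,"jaw":1},{"tx":0,"ty":0,"tz":0,"ax":0,"ay":0,"az":0,"jaw":1}]'
python3 - <<'E'
from h import *
s=sense(); print(s["eef_pos"],s["grip_width"],rot(s).as_matrix().round(3)[:,1])
c=cap("wrist")
for q in ["blade_grip","blade_tip"]:
    print(q,[(np.round(r["centre"]).tolist(),round(r["conf"],2),w(c,r["centre"]).round(1).tolist()) for r in place_of(q,"wrist")[:3]])
P=pxcloud(c); h=P[(abs(P[...,1]-61)<5)&(P[...,2]>40)&(P[...,0]<600)&(P[...,0]>360)]
for x in range(370,610,20):
    k=h[abs(h[:,0]-x)<6]; print(x,len(k),np.median(k[:,2]).round(1) if len(k) else None)
k=P[(P[...,2]>75)&(P[...,0]>540)&(P[...,0]<620)&(abs(P[...,1]-61)<40)]; print(k.min(0),k.max(0)) if len(k) else 0
E
```

```text
time_s: 10.12
eef_pos: [452.8, 61.1, 12.6]
ee_rot: [0.001, 0.015, 1.0, -0.0]
force: [-0.7, 0.3, 0.9]
grip_width: 0.607
grip_force: 0.0
time_s: 10.62
eef_pos: [452.4, 61.1, 13.1]
ee_rot: [0.001, 0.014, 1.0, -0.0]
force: [-2.8, 0.1, 11.9]
grip_width: 0.254
grip_force: 109.3
time_s: 11.0
eef_pos: [453.4, 61.1, 104.9]
ee_rot: [0.004, 0.014, 1.0, -0.0]
force: [0.0, 0.3, -1.0]
grip_width: 0.255
grip_force: 108.1
[453.41084838  61.08697696 104.89359092] 0.25493514978118065 [ 0.029  1.    -0.001]
blade_grip [([278.0, 276.0], 0.81, [446.0, 60.8, 125.8])]
blade_tip []
370 232 124.3
390 1982 126.2
410 932 125.3
430 824 125.5
450 756 125.7
470 681 126.0
490 0 None
510 180 101.9
530 0 None
550 0 None
570 0 None
590 0 None
```

```bash
J=1 python3 plan.py 555 80 110 -9.6 /  555 80 61 -9.6
```

```text
[{"tx": -10, "ty": 2, "tz": -1, "ax": 0, "ay": 0, "az": 0.17, "jaw": 1}, {"tx": -10, "ty": 4, "tz": -1, "ax": 0, "ay": 0, "az": 0.17, "jaw": 1}, {"tx": -9, "ty": 6, "tz": -1, "ax": 0, "ay": 0, "az": 0.17, "jaw": 1}, {"tx": -8, "ty": 7, "tz": -1, "ax": 0, "ay": 0, "az": 0.17, "jaw": 1}, {"tx": -7, "ty": 8, "tz": -1, "ax": 0, "ay": 0, "az": 0.17, "jaw": 1}]
[{"tx": -5, "ty": 9, "tz": -1, "ax": 0, "ay": 0, "az": 0.18, "jaw": 1}, {"tx": -4, "ty": 10, "tz": -1, "ax": 0, "ay": 0, "az": 0.17, "jaw": 1}, {"tx": -1, "ty": 10, "tz": -1, "ax": 0, "ay": 0, "az": 0.17, "jaw": 1}, {"tx": 0, "ty": 11, "tz": 0, "ax": 0, "ay": 0, "az": 0.17, "jaw": 1}, {"tx": 2, "ty": 11, "tz": -1, "ax": 0, "ay": 0, "az": 0.17, "jaw": 1}]
[{"tx": 0, "ty": 0, "tz": 49, "ax": 0, "ay": 0, "az": 0, "jaw": 1}]
end [555.4  80.4  60.6] y-dir -9.6
```

```bash
python3 -m jog '[{"tx":-10,"ty":2,"tz":-1,"ax":0,"ay":0,"az":0.17,"jaw":1},{"tx":-10,"ty":4,"tz":-1,"ax":0,"ay":0,"az":0.17,"jaw":1},{"tx":-9,"ty":6,"tz":-1,"ax":0,"ay":0,"az":0.17,"jaw":1},{"tx":-8,"ty":7,"tz":-1,"ax":0,"ay":0,"az":0.17,"jaw":1},{"tx":-7,"ty":8,"tz":-1,"ax":0,"ay":0,"az":0.17,"jaw":1}]'
python3 -m jog '[{"tx":-5,"ty":9,"tz":-1,"ax":0,"ay":0,"az":0.18,"jaw":1},{"tx":-4,"ty":10,"tz":-1,"ax":0,"ay":0,"az":0.17,"jaw":1},{"tx":-1,"ty":10,"tz":-1,"ax":0,"ay":0,"az":0.17,"jaw":1},{"tx":0,"ty":11,"tz":0,"ax":0,"ay":0,"az":0.17,"jaw":1},{"tx":2,"ty":11,"tz":-1,"ax":0,"ay":0,"az":0.17,"jaw":1}]'
python3 -m jog '[{"tx":0,"ty":0,"tz":49,"ax":0,"ay":0,"az":0,"jaw":1},{"tx":0,"ty":0,"tz":0,"ax":0,"ay":0,"az":0,"jaw":1},{"tx":0,"ty":0,"tz":0,"ax":0,"ay":0,"az":0,"jaw":1}]'
python3 - <<'E'
from h import *
from fit import *
c=cap("scene"); save(c,"sc3.png",(150,120,400,310),3)
for q in ["blade_grip","blade_tip","lid_lip"]:
    print(q,[(np.round(r["centre"]).tolist(),round(r["conf"],2),w(c,r["centre"]).round(1).tolist()) for r in place_of(q,"scene")[:3]])
print(sense()["eef_pos"])
c=cap("top")
print(rect(c,490,590,-90,40,45,63)); print(rect(c,480,640,-80,180,63,95))
E
J=1 python3 plan.py 555 80 61 -9.6
```

```text
time_s: 11.78
eef_pos: [503.2, 70.8, 104.8]
ee_rot: [-0.001, 0.428, 0.904, -0.001]
force: [1.1, 0.1, -1.4]
grip_width: 0.255
grip_force: 108.2
time_s: 12.4
eef_pos: [555.6, 80.4, 108.5]
ee_rot: [-0.001, 0.766, 0.643, -0.001]
force: [0.5, -0.4, -0.9]
grip_width: 0.252
grip_force: 108.2
time_s: 12.78
eef_pos: [556.3, 80.3, 62.0]
ee_rot: [0.0, 0.764, 0.645, 0.0]
force: [0.8, 0.0, -1.3]
grip_width: 0.255
grip_force: 108.2
blade_grip [([270.0, 258.0], 0.82, [549.5, 86.3, 84.3]), ([216.0, 282.0], 0.73, [675.9, 76.8, 52.1]), ([244.0, 144.0], 0.32, [396.3, -427.0, 14.8])]
blade_tip [([411.0, 292.0], 0.48, [270.7, 265.4, 13.3])]
lid_lip [([253.0, 218.0], 0.95, [590.6, 92.5, 232.6]), ([330.0, 388.0], 0.19, [563.9, 384.4, 33.3])]
[556.60015249  80.2545683   62.54078296]
{'n': 277, 'c': [540.0, -13.9, 58.6], 'size': [90, 26], 'deg': 80.2, 'mean': [539.5, -14.0, 58.4]}
{'n': 17, 'c': [495.5, -78.4, 72.6], 'size': [31, 3], 'deg': 0.8, 'mean': [494.3, -78.6, 71.9]}
[{"tx": -1, "ty": -1, "tz": 1, "ax": 0, "ay": 0, "az": 0, "jaw": 1}]
end [555.3  79.5  61.3] y-dir -9.6
```

View pics/sc3.png

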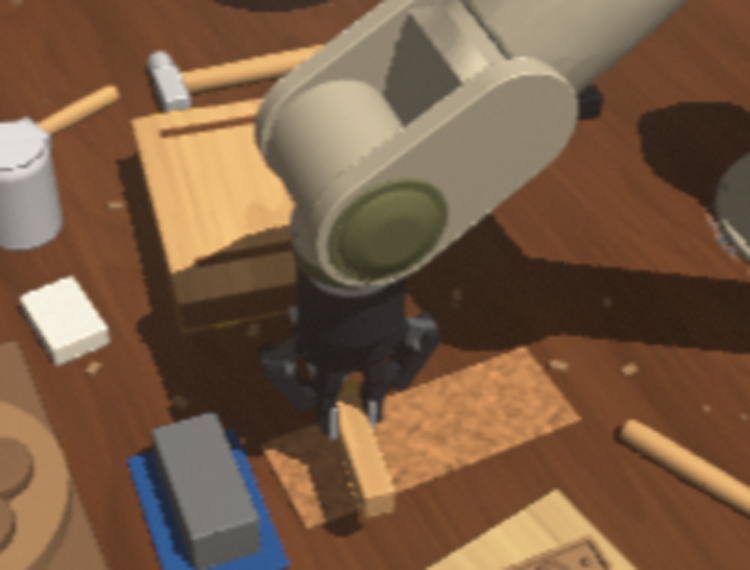

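```bash
J=1 python3 plan.py 552 53 61 -9.6 / 549 37 61 -9.6
```

```text
[{"tx": -28, "ty": 0, "tz": 1, "ax": 0, "ay": 0, "az": 0, "jaw": 1}, {"tx": -16, "ty": 0, "tz": 0, "ax": 0, "ay": 0, "az": 0, "jaw": 1}]
end [549.1  36.9  61.3] y-dir -9.6
```

```bash
python3 -m jog '[{"tx":-14,"ty":0,"tz":1,"ax":0,"ay":0,"az":0,"jaw":1},{"tx":-14,"ty":0,"tz":0,"ax":0,"ay":0,"az":0,"jaw":1},{"tx":0,"ty":0,"tz":0,"ax":0,"ay":0,"az":0,"jaw":1}]' 120
python3 -m jog '[{"tx":-8,"ty":0,"tz":0,"ax":0,"ay":0,"az":0,"jaw":1},{"tx":-7,"ty":0,"tz":0,"ax":0,"ay":0,"az":0,"jaw":1},{"tx":0,"ty":0,"tz":0,"ax":0,"ay":0,"az":0,"jaw":1}]'
python3 -c "
from rig import sense;s=sense();print(s['eef_pos'],s['force'],s['wrist_torque'])"
```

```text
time_s: 13.4
eef_pos: [551.3, 51.3, 60.4]
ee_rot: [-0.0, 0.765, 0.645, -0.0]
force: [-0.5, 0.2, -1.5]
grip_width: 0.251
grip_force: 119.5
time_s: 13.78
eef_pos: [548.8, 37.5, 60.3]
ee_rot: [-0.0, 0.764, 0.645, -0.0]
force: [0.4, 0.2, -1.8]
grip_width: 0.252
grip_force: 119.5
[548.80852299  37.45232045  60.30433839] [ 0.35687402  0.18004177 -1.78353659] [-0.01141255  0.00691618 -0.01738305]
```

```bash
python3 -m jog '[{"tx":0,"ty":0,"tz":-4,"ax":0,"ay":0,"az":0,"jaw":1},{"tx":0,"ty":0,"tz":-3,"ax":0,"ay":0,"az":0,"jaw":1},{"tx":0,"ty":0,"tz":0,"ax":0,"ay":0,"az":0,"jaw":1}]'
python3 -m jog '[{"tx":0,"ty":0,"tz":-3,"ax":0,"ay":0,"az":0,"jaw":1},{"tx":0,"ty":0,"tz":-3,"ax":0,"ay":0,"az":0,"jaw":1},{"tx":0,"ty":0,"tz":0,"ax":0,"ay":0,"az":0,"jaw":1}]'
python3 - <<'E'
from h import *
from fit import *
s=sense();print(s['eef_pos'],s['force'],s['wrist_torque'])
c=cap("top"); P=pxcloud(c)
u=np.array([.986,-.165]);v=np.array([.165,.986]); o=np.array([488,-323])
q=P[(P[...,2]>50)&(c["depth"]>0)]; a=(q[:,:2]-o)@v; b=(q[:,:2]-o)@u
for t in range(20,245,40):
    k=q[(abs(a-t)<8)&(b>-90)&(b<-40)]; print(t,len(k),np.median(k[:,2]) if len(k) else None)
E
```

```text
time_s: 14.15
eef_pos: [548.9, 38.1, 67.4]
ee_rot: [0.0, 0.764, 0.645, 0.0]
force: [0.4, 0.6, -2.9]
grip_width: 0.247
grip_force: 119.6
time_s: 14.52
eef_pos: [548.9, 37.9, 73.5]
ee_rot: [0.0, 0.764, 0.645, 0.0]
force: [-0.1, -0.7, -3.2]
grip_width: 0.253
grip_force: 119.6
[548.85485659  37.91759613  73.48529333] [-0.12074456 -0.67490611 -3.17257071] [ 0.22852866 -0.08512695  0.03895259]
20 110 72.67208361017208
60 108 74.19334359291781
100 106 74.4805312726885
140 104 76.677844881346
180 108 77.57944949838236
220 104 78.88237917838273
```

```bash
cat > arc.py <<'E'
from plan import *
import sys
o=np.array([488,-323.]); v=np.array([.165,.986])
W=[]
for th,s in [(8,223),(16,218),(24,214),(32,209),(40,206),(50,203),(60,202),(70,202),(80,202),(90,202),(100,202),(108,202)]:
    t=np.radians(th); xy=o+v*(s*np.cos(t)+139); W.append([*xy,65+s*np.sin(t),-9.6])
plan(W,vmax=38)
E
J=1 python3 arc.py
```

```text
[{"tx": -6, "ty": 0, "tz": -23, "ax": 0, "ay": 0, "az": 0, "jaw": 1}, {"tx": -12, "ty": 0, "tz": -29, "ax": 0, "ay": 0, "az": 0, "jaw": 1}, {"tx": -14, "ty": 0, "tz": -27, "ax": 0, "ay": 0, "az": 0, "jaw": 1}, {"tx": -18, "ty": 0, "tz": -23, "ax": 0, "ay": 0, "az": 0, "jaw": 1}, {"tx": -19, "ty": 0, "tz": -22, "ax": 0, "ay": 0, "az": 0, "jaw": 1}]
[{"tx": -28, "ty": 0, "tz": -23, "ax": 0, "ay": 0, "az": 0, "jaw": 1}, {"tx": -29, "ty": 0, "tz": -20, "ax": 0, "ay": 0, "az": 0, "jaw": 1}, {"tx": -32, "ty": 0, "tz": -14, "ax": 0, "ay": 0, "az": 0, "jaw": 1}, {"tx": -34, "ty": 0, "tz": -10, "ax": 0, "ay": 0, "az": 0, "jaw": 1}, {"tx": -35, "ty": 0, "tz": -3, "ax": 0, "ay": 0, "az": 0, "jaw": 1}]
[{"tx": -35, "ty": 0, "tz": 3, "ax": 0, "ay": 0, "az": 0, "jaw": 1}, {"tx": -27, "ty": 0, "tz": 7, "ax": 0, "ay": 0, "az": 0, "jaw": 1}]
end [ 500.5 -247.   257.4] y-dir -9.6
```

```bash
python3 -m jog '[{"tx":-3,"ty":0,"tz":-12,"ax":0,"ay":0,"az":0,"jaw":1},{"tx":-3,"ty":0,"tz":-11,"ax":0,"ay":0,"az":0,"jaw":1},{"tx":-6,"ty":0,"tz":-15,"ax":0,"ay":0,"az":0,"jaw":1},{"tx":-6,"ty":0,"tz":-14,"ax":0,"ay":0,"az":0,"jaw":1},{"tx":0,"ty":0,"tz":0,"ax":0,"ay":0,"az":0,"jaw":1}]'
python3 -m jog '[{"tx":-7,"ty":0,"tz":-14,"ax":0,"ay":0,"az":0,"jaw":1},{"tx":-7,"ty":0,"tz":-13,"ax":0,"ay":0,"az":0,"jaw":1},{"tx":-18,"ty":0,"tz":-23,"ax":0,"ay":0,"az":0,"jaw":1},{"tx":-19,"ty":0,"tz":-22,"ax":0,"ay":0,"az":0,"jaw":1},{"tx":0,"ty":0,"tz":0,"ax":0,"ay":0,"az":0,"jaw":1}]'
python3 - <<'E'
from h import *
s=sense();print(s['eef_pos'],s['force'],s['wrist_torque'])
c=cap("scene"); save(c,"sc4.png",(130,60,430,320),2.5)
c=cap("top"); P=pxcloud(c)
u=np.array([.986,-.165]);v=np.array([.165,.986]); o=np.array([488,-323])
q=P[(P[...,2]>50)&(c["depth"]>0)]; a=(q[:,:2]-o)@v; b=(q[:,:2]-o)@u
for t in range(20,245,30):
    k=q[(abs(a-t)<8)&(b>40)&(b<90)]; print(t,len(k),np.median(k[:,2]) if len(k) else None)
E
```

```text
time_s: 15.2
eef_pos: [546.4, 19.2, 126.8]
ee_rot: [0.001, 0.764, 0.645, 0.001]
force: [-0.2, 0.1, -1.2]
grip_width: 0.255
grip_force: 119.8
time_s: 15.82
eef_pos: [537.9, -31.6, 199.2]
ee_rot: [0.002, 0.764, 0.645, 0.001]
force: [-0.3, -0.2, -1.2]
grip_width: 0.254
grip_force: 119.8
[537.91180226 -31.62487891 199.22631418] [-0.30346676 -0.24017652 -1.20628006] [-0.01078181  0.03216759  0.00219889]
20 90 93.56983481488714
50 96 120.123179006344
80 98 146.68906136211285
110 108 172.5082066410066
140 111 198.89782155976195
170 124 225.87007609392685
200 2 58.04957702239926
230 0 None
```

View pics/sc4.png

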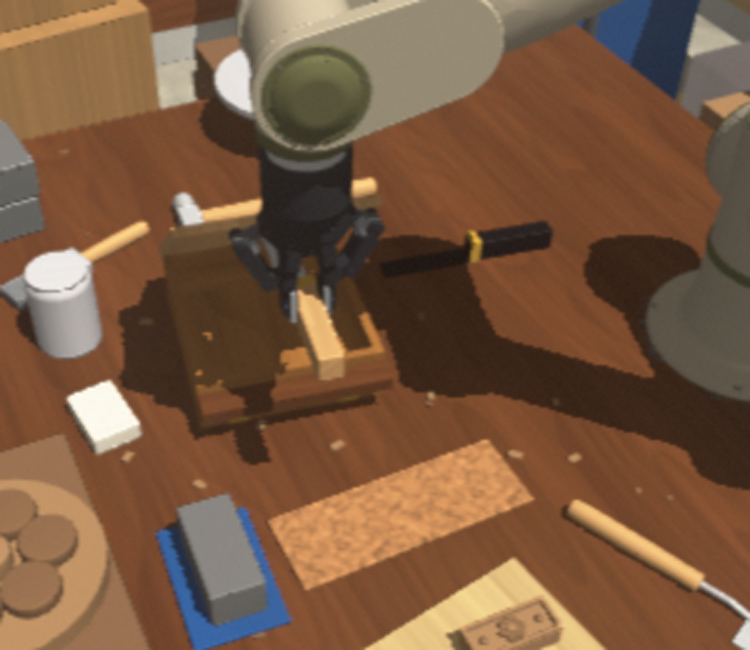

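```bash
python3 -m jog '[{"tx":-14,"ty":0,"tz":-12,"ax":0,"ay":0,"az":0,"jaw":1},{"tx":-14,"ty":0,"tz":-12,"ax":0,"ay":0,"az":0,"jaw":1},{"tx":-15,"ty":0,"tz":-10,"ax":0,"ay":0,"az":0,"jaw":1},{"tx":-15,"ty":0,"tz":-10,"ax":0,"ay":0,"az":0,"jaw":1},{"tx":-16,"ty":0,"tz":-7,"ax":0,"ay":0,"az":0,"jaw":1}]'
python3 -m jog '[{"tx":-16,"ty":0,"tz":-7,"ax":0,"ay":0,"az":0,"jaw":1},{"tx":-17,"ty":0,"tz":-5,"ax":0,"ay":0,"az":0,"jaw":1},{"tx":-17,"ty":0,"tz":-5,"ax":0,"ay":0,"az":0,"jaw":1},{"tx":-17,"ty":0,"tz":-2,"ax":0,"ay":0,"az":0,"jaw":1},{"tx":-18,"ty":0,"tz":-2,"ax":0,"ay":0,"az":0,"jaw":1}]'
python3 -m jog '[{"tx":-17,"ty":0,"tz":1,"ax":0,"ay":0,"az":0,"jaw":1},{"tx":-18,"ty":0,"tz":2,"ax":0,"ay":0,"az":0,"jaw":1},{"tx":-13,"ty":0,"tz":3,"ax":0,"ay":0,"az":0,"jaw":1},{"tx":-12,"ty":0,"tz":4,"ax":0,"ay":0,"az":0,"jaw":1},{"tx":0,"ty":0,"tz":0,"ax":0,"ay":0,"az":0,"jaw":1}]'
python3 - <<'E'
from h import *
s=sense();print(s['eef_pos'],s['force'],s['wrist_torque'],s["joints"])
c=cap("scene"); save(c,"sc5.png",(130,0,430,240),2.6)
for n in ["top","scene"]:
    c=cap(n); P=pxcloud(c)
    u=np.array([.986,-.165]);v=np.array([.165,.986]); o=np.array([488,-323])
    q=P[(P[...,2]>70)&(c["depth"]>0)]; a=(q[:,:2]-o)@v; b=(q[:,:2]-o)@u
    for z in range(90,320,30):
        k=(abs(q[:,2]-z)<8)&(a<0)&(a>-140)&(b<95)&(b>-95); print(n,z,k.sum(),np.percentile(a[k],[5,50,95]).round() if k.any() else None)
E
```

```text
time_s: 16.55
eef_pos: [524.8, -104.3, 249.1]
ee_rot: [0.0, 0.764, 0.645, 0.0]
force: [0.5, 2.2, -1.5]
grip_width: 0.254
grip_force: 119.9
time_s: 17.18
eef_pos: [510.4, -188.0, 269.2]
ee_rot: [-0.0, 0.764, 0.645, -0.0]
force: [-0.1, 2.7, -2.0]
grip_width: 0.252
grip_force: 119.7
time_s: 17.8
eef_pos: [500.4, -246.9, 258.9]
ee_rot: [-0.0, 0.764, 0.645, -0.0]
force: [0.1, 0.8, -1.2]
grip_width: 0.252
grip_force: 119.9
[ 500.4272194  -246.89037363  258.85593905] [ 0.08904897  0.80337863 -1.15819443] [-0.00454431 -0.02064142  0.01742099] [-6.68047592e-01  3.69008538e-01  1.34800870e+00 -4.95326363e-04
  1.42494392e+00 -4.99032602e-01]
top 90 49 [-14. -11.  -8.]
top 120 31 [-24. -20. -17.]
top 150 9 [-34. -33. -31.]
top 180 58 [-45. -41. -38.]
top 210 114 [-54. -51. -48.]
top 240 169 [-64. -61. -58.]
top 270 274 [-75. -72. -68.]
top 300 237 [-87. -82. -77.]
scene 90 356 [-15. -10.  -5.]
scene 120 377 [-25. -20. -15.]
scene 150 327 [-35. -30. -25.]
scene 180 329 [-46. -40. -35.]
scene 210 282 [-56. -51. -46.]
scene 240 231 [-66. -61. -56.]
scene 270 157 [-76. -71. -66.]
scene 300 63 [-87. -80. -76.]
```

View pics/sc5.png

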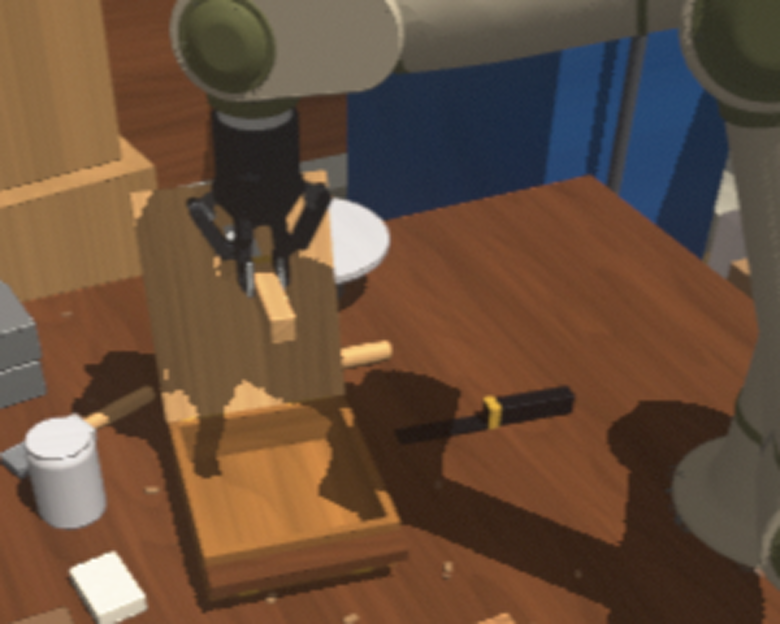

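```bash
J=1 python3 plan.py 516 -154 262 -9.6 / 452.4 61.1 110 88.3 / 452.4 61.1 30 88.3; python3 - <<'E'
from h import *
s=sense(); p=np.array(s["eef_pos"]); a=s["joints"][0]
c=cap("scene"); P=pxcloud(c).reshape(-1,3); C=c["color"].reshape(-1,3).astype(int)
f=np.array([np.cos(a),np.sin(a)]); l=np.array([-f[1],f[0]])
d=P[:,:2]-p[:2]; F=d@f; L=d@l
m=(P[:,2]>p[2]+40)&(abs(F)<300)&(abs(L)<250)&(C.sum(1)>330)
for z in range(int(p[2])+100,int(p[2])+400,25):
    k=m&(abs(P[:,2]-z)<13); print(z-int(p[2]),k.sum(),np.percentile(L[k],[2,98]).round() if k.any() else None,np.percentile(F[k],[2,98]).round() if k.any() else None)
E
```

```text
[{"tx": 47, "ty": 0, "tz": -1, "ax": 0, "ay": 0, "az": 0, "jaw": 1}, {"tx": 46, "ty": 0, "tz": -2, "ax": 0, "ay": 0, "az": 0, "jaw": 1}, {"tx": 20, "ty": -10, "tz": 15, "ax": 0, "ay": 0, "az": -0.17, "jaw": 1}, {"tx": 22, "ty": -6, "tz": 15, "ax": 0, "ay": 0, "az": -0.17, "jaw": 1}, {"tx": 22, "ty": -3, "tz": 16, "ax": 0, "ay": 0, "az": -0.17, "jaw": 1}]
[{"tx": 22, "ty": 1, "tz": 15, "ax": 0, "ay": 0, "az": -0.17, "jaw": 1}, {"tx": 22, "ty": 5, "tz": 15, "ax": 0, "ay": 0, "az": -0.17, "jaw": 1}, {"tx": 21, "ty": 9, "tz": 15, "ax": 0, "ay": 0, "az": -0.18, "jaw": 1}, {"tx": 19, "ty": 12, "tz": 16, "ax": 0, "ay": 0, "az": -0.17, "jaw": 1}, {"tx": 16, "ty": 15, "tz": 15, "ax": 0, "ay": 0, "az": -0.17, "jaw": 1}]
[{"tx": 14, "ty": 18, "tz": 15, "ax": 0, "ay": 0, "az": -0.17, "jaw": 1}, {"tx": 10, "ty": 20, "tz": 15, "ax": 0, "ay": 0, "az": -0.17, "jaw": 1}, {"tx": 0, "ty": 0, "tz": 40, "ax": 0, "ay": 0, "az": 0, "jaw": 1}, {"tx": 0, "ty": 0, "tz": 40, "ax": 0, "ay": 0, "az": 0, "jaw": 1}]
end [452.8  60.9  30.3] y-dir 88.4
100 2 [-39. -23.] [-43. -35.]
125 0 None None
150 0 None None
175 0 None None
200 0 None None
225 235 [55. 61.] [-109.  -26.]
250 569 [55. 61.] [-129.  -42.]
275 751 [49. 61.] [-144.   30.]
300 524 [46. 61.] [-222.  -33.]
325 0 None None
350 0 None None
375 0 None None
```

```bash
python3 - <<'E'
from h import *
s=sense(); p=np.array(s["eef_pos"]); a=s["joints"][0]
c=cap("top"); P=pxcloud(c).reshape(-1,3)
f=np.array([np.cos(a),np.sin(a)]); l=np.array([-f[1],f[0]])
d=P[:,:2]-p[:2]; F=d@f; L=d@l
m=(P[:,2]>p[2]+150)
for x in range(-300,120,40):
    k=m&(abs(F-x)<20); print(x,k.sum(),np.percentile(L[k],[1,99]).round() if k.any() else None,np.percentile(P[k,2]-p[2],[5,95]).round() if k.any() else None)
E
python3 -m jog '[{"tx":47,"ty":0,"tz":-1,"ax":0,"ay":0,"az":0,"jaw":1},{"tx":46,"ty":0,"tz":-2,"ax":0,"ay":0,"az":0,"jaw":1},{"tx":20,"ty":-10,"tz":15,"ax":0,"ay":0,"az":-0.17,"jaw":1},{"tx":22,"ty":-6,"tz":15,"ax":0,"ay":0,"az":-0.17,"jaw":1},{"tx":22,"ty":-3,"tz":16,"ax":0,"ay":0,"az":-0.17,"jaw":1}]'
python3 -m jog '[{"tx":22,"ty":1,"tz":15,"ax":0,"ay":0,"az":-0.17,"jaw":1},{"tx":22,"ty":5,"tz":15,"ax":0,"ay":0,"az":-0.17,"jaw":1},{"tx":21,"ty":9,"tz":15,"ax":0,"ay":0,"az":-0.18,"jaw":1},{"tx":19,"ty":12,"tz":16,"ax":0,"ay":0,"az":-0.17,"jaw":1},{"tx":16,"ty":15,"tz":15,"ax":0,"ay":0,"az":-0.17,"jaw":1}]'
python3 -m jog '[{"tx":14,"ty":18,"tz":15,"ax":0,"ay":0,"az":-0.17,"jaw":1},{"tx":10,"ty":20,"tz":15,"ax":0,"ay":0,"az":-0.17,"jaw":1},{"tx":0,"ty":0,"tz":40,"ax":0,"ay":0,"az":0,"jaw":1},{"tx":0,"ty":0,"tz":35,"ax":0,"ay":0,"az":0,"jaw":1},{"tx":0,"ty":0,"tz":0,"ax":0,"ay":0,"az":0,"jaw":1}]'
python3 - <<'E'
from h import *
s=sense(); print(s["eef_pos"],rot(s).as_matrix()[:,1].round(3))
c=cap("wrist"); P=pxcloud(c); 
h=P[(abs(P[...,1]-61)<5)&(P[...,2]>30)&(P[...,0]<600)&(P[...,0]>360)]
for x in range(370,500,20):
    k=h[abs(h[:,0]-x)<6]; print(x,len(k),np.median(k[:,2]).round(1) if len(k) else None)
E
```

```text
-300 1760 [-52.  51.] [345. 384.]
-260 2560 [-51.  88.] [ 336. 1125.]
-220 1569 [-52.  51.] [321. 361.]
-180 1444 [-51.  50.] [310. 349.]
-140 1470 [-59.  57.] [290. 335.]
-100 1564 [-60.  58.] [298. 320.]
-60 799 [-60.  58.] [242. 310.]
-20 2102 [-67.  66.] [195. 305.]
20 1284 [-65.  66.] [277. 301.]
60 15 [-58.  58.] [254. 276.]
100 0 None None
time_s: 18.68
eef_pos: [496.8, -88.7, 216.1]
ee_rot: [0.0, 0.574, 0.819, 0.0]
force: [-0.2, -0.2, -1.6]
grip_width: 0.254
grip_force: 119.8
time_s: 19.3
eef_pos: [465.0, 18.3, 140.0]
ee_rot: [0.0, 0.18, 0.984, -0.0]
force: [0.7, 1.2, -0.9]
grip_width: 0.25
grip_force: 119.8
time_s: 19.92
eef_pos: [451.6, 61.2, 34.1]
ee_rot: [-0.002, 0.014, 1.0, 0.0]
force: [1.2, -0.7, -1.0]
grip_width: 0.252
grip_force: 119.9
[451.59841521  61.18927748  34.05064698] [0.028 1.    0.   ]
370 383 54.8
390 1986 56.2
410 923 55.0
430 822 54.9
450 725 54.8
470 676 55.1
490 0 None
```

```bash
python3 -m jog '[{"tx":0,"ty":0,"tz":14,"ax":0,"ay":0,"az":0,"jaw":1},{"tx":0,"ty":0,"tz":6,"ax":0,"ay":0,"az":0,"jaw":1},{"tx":0,"ty":0,"tz":1,"ax":0,"ay":0,"az":0,"jaw":1},{"tx":0,"ty":0,"tz":0,"ax":0,"ay":0,"az":0,"jaw":1}]'
python3 -m jog '[{"tx":0,"ty":0,"tz":0,"ax":0,"ay":0,"az":0,"jaw":-1},{"tx":0,"ty":0,"tz":0,"ax":0,"ay":0,"az":0,"jaw":-1},{"tx":0,"ty":0,"tz":0,"ax":0,"ay":0,"az":0,"jaw":-1},{"tx":0,"ty":0,"tz":-50,"ax":0,"ay":0,"az":0,"jaw":-1},{"tx":0,"ty":0,"tz":-55,"ax":0,"ay":0,"az":0,"jaw":-1}]' 60
python3 plan.py 462 150 150 90 / 462 245.5 120 90
python3 - <<'E'
from h import *
from fit import *
for n in ["top","scene"]:
    c=cap(n)
    print("handle",rect(c,*REG["handle"]))
    for k in ["p1","p2","p3","p4"]: print(k,rect(c,*REG[k]))
E
```

```text
time_s: 20.48
eef_pos: [452.9, 60.8, 14.5]
ee_rot: [0.0, 0.014, 1.0, -0.0]
force: [0.2, 0.9, -1.2]
grip_width: 0.25
grip_force: 119.9
time_s: 21.1
eef_pos: [452.3, 60.9, 120.3]
ee_rot: [-0.001, 0.014, 1.0, 0.0]
force: [0.9, -0.0, -0.2]
grip_width: 0.999
grip_force: 0.0
[{"tx": -4, "ty": 45, "tz": -15, "ax": 0, "ay": 0, "az": -0.01, "jaw": -1}, {"tx": -4, "ty": 44, "tz": -15, "ax": 0, "ay": 0, "az": -0.02, "jaw": -1}, {"tx": 0, "ty": 48, "tz": 15, "ax": 0, "ay": 0, "az": 0, "jaw": -1}, {"tx": 0, "ty": 48, "tz": 15, "ax": 0, "ay": 0, "az": 0, "jaw": -1}]
end [462.3 245.6 120.4] y-dir 90.1
handle {'n': 37, 'c': [414.5, 59.6, 33.4], 'size': [24, 12], 'deg': 78.5, 'mean': [414.8, 59.0, 33.0]}
p1 {'n': 288, 'c': [573.4, 380.9, 29.2], 'size': [70, 39], 'deg': 7.1, 'mean': [573.6, 380.2, 29.7]}
p2 {'n': 249, 'c': [586.0, 265.4, 29.7], 'size': [83, 38], 'deg': -20.3, 'mean': [580.8, 270.8, 29.8]}
p3 {'n': 273, 'c': [453.8, 360.2, 29.0], 'size': [78, 37], 'deg': 47.8, 'mean': [456.5, 365.5, 29.5]}
p4 {'n': 246, 'c': [462.1, 244.7, 29.1], 'size': [76, 29], 'deg': -0.1, 'mean': [462.2, 244.9, 29.3]}
handle {'n': 457, 'c': [428.0, 60.3, 34.6], 'size': [111, 28], 'deg': -1.0, 'mean': [430.2, 63.7, 33.3]}
p1 {'n': 751, 'c': [574.2, 381.4, 30.3], 'size': [72, 37], 'deg': 5.3, 'mean': [576.1, 382.0, 30.5]}
p2 {'n': 563, 'c': [587.9, 266.0, 30.1], 'size': [83, 39], 'deg': -21.6, 'mean': [583.0, 272.2, 30.3]}
p3 {'n': 594, 'c': [455.2, 360.8, 30.7], 'size': [82, 36], 'deg': 48.0, 'mean': [459.2, 367.3, 30.7]}
p4 {'n': 446, 'c': [462.2, 245.2, 30.1], 'size': [75, 31], 'deg': -0.6, 'mean': [462.7, 246.2, 30.2]}
```

```bash
cat > pl.py <<'E'
from h import *
def comps(c,x0=380,x1=660,y0=190,y1=460,z0=20,z1=42):
    P=pxcloud(c); m=(P[...,0]>x0)&(P[...,0]<x1)&(P[...,1]>y0)&(P[...,1]<y1)&(P[...,2]>z0)&(P[...,2]<z1)&(c["depth"]>0)
    k=cv2.connectedComponentsWithStats(m.astype(np.uint8)); out=[]
    for i in range(1,k[0]):
        if k[2][i,4]<80: continue
        Q=P[k[1]==i]; (cx,cy),(a,b),th=cv2.minAreaRect(Q[:,:2].astype(np.float32))
        if a<b: a,b,th=b,a,th+90
        out.append((k[2][i,4],round(cx,1),round(cy,1),round(float(np.percentile(Q[:,2],90)),1),"size",round(a),round(b),"deg",round((th+90)%180-90,1)))
    return out
if __name__=="__main__":
    for n in ["top","scene"]:
        c=cap(n)
        for o in comps(c): print(n,o)
E
python3 pl.py; python3 - <<'E'
from h import *
from fit import rect
for n in ["top","scene"]:
    c=cap(n); print(n,"walltop",rect(c,370,650,-345,-60,55,66)); print("floor",rect(c,370,650,-345,-60,5,16)); print("all",rect(c,370,650,-345,-60,30,66))
E
```

```text
top (np.int32(382), 586.7, 264.7, 33.7, 'size', 84, 38, 'deg', -22.5)
top (np.int32(393), 565.9, 379.7, 33.7, 'size', 84, 39, 'deg', 5.2)
top (np.int32(388), 466.1, 240.3, 33.9, 'size', 85, 38, 'deg', -1.7)
top (np.int32(393), 451.8, 357.8, 33.9, 'size', 86, 37, 'deg', 48.3)
scene (np.int32(679), 467.0, 241.5, 34.4, 'size', 87, 39, 'deg', -1.8)
scene (np.int32(786), 588.2, 265.8, 33.9, 'size', 84, 39, 'deg', -22.1)
scene (np.int32(772), 453.4, 358.8, 34.3, 'size', 87, 36, 'deg', 48.2)
scene (np.int32(937), 567.9, 380.7, 34.1, 'size', 85, 37, 'deg', 6.0)
top walltop {'n': 1116, 'c': [505.4, -215.9, 61.6], 'size': [227, 202], 'deg': 80.1, 'mean': [504.2, -224.8, 61.4]}
floor {'n': 3978, 'c': [507.6, -217.7, 10.1], 'size': [199, 179], 'deg': 80.5, 'mean': [506.5, -217.7, 10.1]}
all {'n': 2147, 'c': [507.7, -202.3, 56.8], 'size': [254, 202], 'deg': 80.2, 'mean': [513.8, -182.3, 55.0]}
scene walltop {'n': 1102, 'c': [505.5, -216.4, 62.8], 'size': [230, 201], 'deg': 80.5, 'mean': [508.7, -208.0, 62.1]}
floor {'n': 2117, 'c': [498.0, -241.6, 11.6], 'size': [175, 155], 'deg': -9.8, 'mean': [499.5, -240.8, 11.6]}
all {'n': 2675, 'c': [508.0, -201.8, 52.6], 'size': [260, 201], 'deg': 80.5, 'mean': [511.4, -180.2, 53.2]}
```

```bash
python3 plan.py 462 150 150 88.2 / 466.5 241 100 88.2 / 466.5 241 11.5 88.2; echo; J=1 python3 - <<'E'
from plan import *
plan([[490,60,150,50],[541,-271,140,-9.5],[541,-271,40,-9.5]],p=np.array([466.5,241,112.]),r=down(np.radians(88.2)))
E
```

```text
[{"tx": -4, "ty": 45, "tz": -16, "ax": 0, "ay": 0, "az": 0, "jaw": -1}, {"tx": -3, "ty": 44, "tz": -16, "ax": 0, "ay": 0, "az": 0, "jaw": -1}, {"tx": -1, "ty": 46, "tz": 25, "ax": 0, "ay": 0, "az": 0, "jaw": -1}, {"tx": -1, "ty": 45, "tz": 25, "ax": 0, "ay": 0, "az": 0, "jaw": -1}, {"tx": 0, "ty": 0, "tz": 44, "ax": 0, "ay": 0, "az": 0, "jaw": -1}]
[{"tx": 0, "ty": 0, "tz": 45, "ax": 0, "ay": 0, "az": 0, "jaw": -1}]
end [466.2 240.6  11.4] y-dir 88.3

[{"tx": -7, "ty": -45, "tz": -10, "ax": 0, "ay": 0, "az": 0.17, "jaw": 1}, {"tx": -15, "ty": -43, "tz": -9, "ax": 0, "ay": 0, "az": 0.16, "jaw": 1}, {"tx": -22, "ty": -40, "tz": -10, "ax": 0, "ay": 0, "az": 0.17, "jaw": 1}, {"tx": -28, "ty": -36, "tz": -9, "ax": 0, "ay": 0, "az": 0.17, "jaw": 1}, {"tx": -42, "ty": -37, "tz": 2, "ax": 0, "ay": 0, "az": 0.17, "jaw": 1}]
[{"tx": -48, "ty": -29, "tz": 1, "ax": 0, "ay": 0, "az": 0.18, "jaw": 1}, {"tx": -52, "ty": -20, "tz": 2, "ax": 0, "ay": 0, "az": 0.17, "jaw": 1}, {"tx": -55, "ty": -11, "tz": 2, "ax": 0, "ay": 0, "az": 0.17, "jaw": 1}, {"tx": -55, "ty": -2, "tz": 1, "ax": 0, "ay": 0, "az": 0.17, "jaw": 1}, {"tx": -56, "ty": 8, "tz": 2, "ax": 0, "ay": 0, "az": 0.18, "jaw": 1}]
[{"tx": 0, "ty": 0, "tz": 50, "ax": 0, "ay": 0, "az": 0, "jaw": 1}, {"tx": 0, "ty": 0, "tz": 50, "ax": 0, "ay": 0, "az": 0, "jaw": 1}]
end [ 540.7 -271.4   40. ] y-dir -9.8
```

```bash
python3 -m jog '[{"tx":-4,"ty":45,"tz":-16,"ax":0,"ay":0,"az":0,"jaw":-1},{"tx":-3,"ty":44,"tz":-16,"ax":0,"ay":0,"az":0,"jaw":-1},{"tx":-1,"ty":46,"tz":25,"ax":0,"ay":0,"az":0,"jaw":-1},{"tx":-1,"ty":45,"tz":25,"ax":0,"ay":0,"az":0,"jaw":-1},{"tx":0,"ty":0,"tz":44,"ax":0,"ay":0,"az":0,"jaw":-1}]' 60
python3 -m jog '[{"tx":0,"ty":0,"tz":45,"ax":0,"ay":0,"az":0,"jaw":-1},{"tx":0,"ty":0,"tz":0,"ax":0,"ay":0,"az":0,"jaw":-0.2},{"tx":0,"ty":0,"tz":0,"ax":0,"ay":0,"az":0,"jaw":1},{"tx":0,"ty":0,"tz":0,"ax":0,"ay":0,"az":0,"jaw":1},{"tx":0,"ty":0,"tz":0,"ax":0,"ay":0,"az":0,"jaw":1}]'
python3 -m jog '[{"tx":0,"ty":0,"tz":0,"ax":0,"ay":0,"az":0,"jaw":1},{"tx":0,"ty":0,"tz":0,"ax":0,"ay":0,"az":0,"jaw":1},{"tx":0,"ty":0,"tz":-40,"ax":0,"ay":0,"az":0,"jaw":1},{"tx":0,"ty":0,"tz":-60,"ax":0,"ay":0,"az":0,"jaw":1}]'
python3 -m jog '[{"tx":-7,"ty":-45,"tz":-10,"ax":0,"ay":0,"az":0.17,"jaw":1},{"tx":-15,"ty":-43,"tz":-9,"ax":0,"ay":0,"az":0.16,"jaw":1},{"tx":-22,"ty":-40,"tz":-10,"ax":0,"ay":0,"az":0.17,"jaw":1},{"tx":-28,"ty":-36,"tz":-9,"ax":0,"ay":0,"az":0.17,"jaw":1},{"tx":-42,"ty":-37,"tz":2,"ax":0,"ay":0,"az":0.17,"jaw":1}]'
python3 -m jog '[{"tx":-48,"ty":-29,"tz":1,"ax":0,"ay":0,"az":0.18,"jaw":1},{"tx":-52,"ty":-20,"tz":2,"ax":0,"ay":0,"az":0.17,"jaw":1},{"tx":-55,"ty":-11,"tz":2,"ax":0,"ay":0,"az":0.17,"jaw":1},{"tx":-55,"ty":-2,"tz":1,"ax":0,"ay":0,"az":0.17,"jaw":1},{"tx":-56,"ty":8,"tz":2,"ax":0,"ay":0,"az":0.17,"jaw":1}]'
python3 -m jog '[{"tx":0,"ty":0,"tz":0,"ax":0,"ay":0,"az":0,"jaw":1}]'
J=1 python3 plan.py 541 -271 40 -9.5; python3 pl.py; python3 - <<'E'
from h import *
c=cap("wrist"); save(c,"w6.png")
E
```

```text
time_s: 22.02
eef_pos: [466.7, 242.9, 55.7]
ee_rot: [0.0, 0.013, 1.0, 0.0]
force: [0.5, -1.0, -0.5]
grip_width: 0.997
grip_force: 0.0
time_s: 22.65
eef_pos: [468.2, 240.8, 14.2]
ee_rot: [0.002, 0.014, 1.0, 0.0]
force: [-0.7, 0.5, 6.8]
grip_width: 0.401
grip_force: 61.7
time_s: 23.15
eef_pos: [466.3, 240.2, 113.4]
ee_rot: [-0.001, 0.015, 1.0, -0.0]
force: [0.7, 1.2, -1.1]
grip_width: 0.407
grip_force: 60.6
time_s: 23.78
eef_pos: [500.3, 3.1, 150.1]
ee_rot: [0.002, 0.423, 0.906, 0.0]
force: [0.7, 0.2, -1.9]
grip_width: 0.402
grip_force: 60.7
time_s: 24.4
eef_pos: [542.6, -273.7, 141.5]
ee_rot: [0.001, 0.763, 0.647, 0.0]
force: [0.7, -0.1, -0.9]
grip_width: 0.401
grip_force: 60.7
time_s: 24.52
eef_pos: [542.2, -275.2, 140.6]
ee_rot: [0.001, 0.763, 0.647, -0.0]
force: [0.4, 1.3, -1.4]
grip_width: 0.405
grip_force: 60.7
[{"tx": 2, "ty": -1, "tz": 50, "ax": 0, "ay": 0, "az": 0, "jaw": 1}, {"tx": 2, "ty": -1, "tz": 51, "ax": 0, "ay": 0, "az": 0, "jaw": 1}]
end [ 540.9 -271.1   39.6] y-dir -9.4
top (np.int32(381), 586.7, 264.9, 34.1, 'size', 84, 39, 'deg', -21.8)
top (np.int32(392), 566.0, 379.8, 33.4, 'size', 85, 40, 'deg', 5.8)
top (np.int32(395), 451.4, 357.4, 33.8, 'size', 86, 37, 'deg', 47.5)
scene (np.int32(789), 588.5, 265.8, 34.3, 'size', 84, 40, 'deg', -21.9)
scene (np.int32(768), 453.3, 358.7, 34.3, 'size', 86, 36, 'deg', 48.2)
scene (np.int32(947), 567.8, 380.7, 34.0, 'size', 85, 37, 'deg', 5.3)
```

View pics/w6.png

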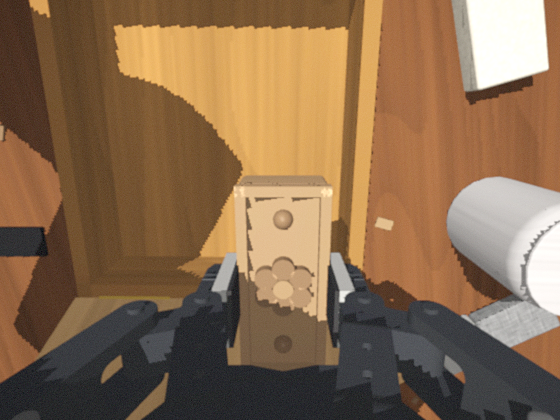

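```bash
python3 -m jog '[{"tx":2,"ty":-1,"tz":50,"ax":0,"ay":0,"az":0,"jaw":1},{"tx":2,"ty":-1,"tz":45,"ax":0,"ay":0,"az":0,"jaw":1},{"tx":0,"ty":0,"tz":16,"ax":0,"ay":0,"az":0,"jaw":1},{"tx":0,"ty":0,"tz":10,"ax":0,"ay":0,"az":0,"jaw":1},{"tx":0,"ty":0,"tz":1,"ax":0,"ay":0,"az":0,"jaw":1}]'
python3 -m jog '[{"tx":0,"ty":0,"tz":0,"ax":0,"ay":0,"az":0,"jaw":-0.2},{"tx":0,"ty":0,"tz":0,"ax":0,"ay":0,"az":0,"jaw":-0.2},{"tx":0,"ty":0,"tz":-40,"ax":0,"ay":0,"az":0,"jaw":-0.2},{"tx":0,"ty":0,"tz":-50,"ax":0,"ay":0,"az":0,"jaw":-0.2},{"tx":0,"ty":0,"tz":-40,"ax":0,"ay":0,"az":0,"jaw":-1}]'
python3 plan.py 530 60 150 40 / 587.5 265.3 100 68; echo; J=1 python3 - <<'E'
from plan import *
plan([[540,60,150,30],[456,-257,140,-9.5]],p=np.array([587.5,265.3,112.]),r=down(np.radians(68)))
from pl import comps
for n in ["top","scene"]:
    c=cap(n)
    for o in comps(c): print(n,o)
    for o in comps(c,400,620,-300,-120,28,45): print(n,"case",o)
E
```

```text
time_s: 25.3
eef_pos: [541.7, -267.6, 19.2]
ee_rot: [0.001, 0.761, 0.649, 0.0]
force: [0.9, -0.3, -1.2]
grip_width: 0.405
grip_force: 60.7
time_s: 25.92
eef_pos: [541.5, -267.7, 151.1]
ee_rot: [0.001, 0.761, 0.649, 0.0]
force: [0.4, 0.4, -0.3]
grip_width: 0.794
grip_force: 0.0
[{"tx": 54, "ty": -10, "tz": 0, "ax": 0, "ay": 0, "az": -0.14, "jaw": -1}, {"tx": 54, "ty": -3, "tz": 0, "ax": 0, "ay": 0, "az": -0.15, "jaw": -1}, {"tx": 55, "ty": 5, "tz": 0, "ax": 0, "ay": 0, "az": -0.14, "jaw": -1}, {"tx": 53, "ty": 13, "tz": 0, "ax": 0, "ay": 0, "az": -0.14, "jaw": -1}, {"tx": 51, "ty": 20, "tz": 0, "ax": 0, "ay": 0, "az": -0.14, "jaw": -1}]
[{"tx": 47, "ty": 27, "tz": 1, "ax": 0, "ay": 0, "az": -0.15, "jaw": -1}, {"tx": 30, "ty": 44, "tz": 12, "ax": 0, "ay": 0, "az": -0.12, "jaw": -1}, {"tx": 25, "ty": 47, "tz": 13, "ax": 0, "ay": 0, "az": -0.12, "jaw": -1}, {"tx": 18, "ty": 50, "tz": 12, "ax": 0, "ay": 0, "az": -0.12, "jaw": -1}, {"tx": 13, "ty": 52, "tz": 12, "ax": 0, "ay": 0, "az": -0.12, "jaw": -1}]
end [587.2 265.4 100.4] y-dir 67.7

[{"tx": -8, "ty": -52, "tz": -10, "ax": 0, "ay": 0
[... 598 characters left out ...]
.12, "jaw": 1}, {"tx": -54, "ty": -11, "tz": 2, "ax": 0, "ay": 0, "az": 0.11, "jaw": 1}]
end [ 456.3 -257.1  140. ] y-dir -9.3
top (np.int32(381), 586.8, 264.0, 34.2, 'size', 85, 37, 'deg', -22.4)
top (np.int32(393), 566.3, 379.7, 33.7, 'size', 85, 39, 'deg', 6.6)
top (np.int32(393), 451.8, 358.1, 33.9, 'size', 85, 37, 'deg', 48.0)
scene (np.int32(786), 588.7, 266.5, 34.2, 'size', 84, 39, 'deg', -22.9)
scene (np.int32(767), 453.4, 358.9, 34.2, 'size', 86, 36, 'deg', 48.0)
scene (np.int32(948), 567.5, 380.8, 34.2, 'size', 86, 37, 'deg', 5.5)
scene case (np.int32(85), 415.1, -214.2, 42.3, 'size', 172, 16, 'deg', 85.5)
scene case (np.int32(241), 542.2, -262.7, 38.1, 'size', 78, 36, 'deg', 80.8)
```

```bash
python3 -m jog '[{"tx":54,"ty":-10,"tz":0,"ax":0,"ay":0,"az":-0.14,"jaw":-1},{"tx":54,"ty":-3,"tz":0,"ax":0,"ay":0,"az":-0.15,"jaw":-1},{"tx":55,"ty":5,"tz":0,"ax":0,"ay":0,"az":-0.14,"jaw":-1},{"tx":53,"ty":13,"tz":0,"ax":0,"ay":0,"az":-0.14,"jaw":-1},{"tx":51,"ty":20,"tz":0,"ax":0,"ay":0,"az":-0.14,"jaw":-1}]'
python3 -m jog '[{"tx":47,"ty":27,"tz":1,"ax":0,"ay":0,"az":-0.15,"jaw":-1},{"tx":30,"ty":44,"tz":12,"ax":0,"ay":0,"az":-0.12,"jaw":-1},{"tx":25,"ty":47,"tz":13,"ax":0,"ay":0,"az":-0.12,"jaw":-1},{"tx":18,"ty":50,"tz":12,"ax":0,"ay":0,"az":-0.12,"jaw":-1},{"tx":13,"ty":52,"tz":12,"ax":0,"ay":0,"az":-0.12,"jaw":-1}]'
python3 -m jog '[{"tx":0,"ty":0,"tz":0,"ax":0,"ay":0,"az":0,"jaw":-1}]'
python3 plan.py 587.5 265.3 12 67.8; python3 pl.py
```

```text
time_s: 26.65
eef_pos: [531.3, 7.6, 148.3]
ee_rot: [0.0, 0.486, 0.874, 0.0]
force: [1.0, -0.6, 0.2]
grip_width: 0.998
grip_force: 0.0
time_s: 27.28
eef_pos: [587.0, 267.3, 97.7]
ee_rot: [0.0, 0.191, 0.982, -0.0]
force: [0.2, 0.2, -0.1]
grip_width: 1.001
grip_force: 0.0
time_s: 27.4
eef_pos: [586.0, 268.5, 96.4]
ee_rot: [-0.001, 0.191, 0.982, -0.0]
force: [-0.8, -0.7, 0.7]
grip_width: 1.001
grip_force: 0.0
[{"tx": -1, "ty": -1, "tz": 42, "ax": 0, "ay": 0, "az": 0, "jaw": -1}, {"tx": -2, "ty": -1, "tz": 42, "ax": 0, "ay": 0, "az": 0, "jaw": -1}]
end [587.9 265.5  12.4] y-dir 68.0
scene (np.int32(621), 588.4, 265.8, 34.3, 'size', 84, 38, 'deg', -22.0)
scene (np.int32(772), 453.6, 359.0, 34.3, 'size', 87, 36, 'deg', 48.1)
scene (np.int32(952), 567.9, 380.8, 34.0, 'size', 85, 37, 'deg', 6.0)
```

```bash
python3 -m jog '[{"tx":-1,"ty":-1,"tz":42,"ax":0,"ay":0,"az":0,"jaw":-1},{"tx":-1,"ty":-1,"tz":42,"ax":0,"ay":0,"az":0,"jaw":-1},{"tx":0,"ty":0,"tz":0,"ax":0,"ay":0,"az":0,"jaw":-0.2},{"tx":0,"ty":0,"tz":0,"ax":0,"ay":0,"az":0,"jaw":1},{"tx":0,"ty":0,"tz":0,"ax":0,"ay":0,"az":0,"jaw":1}]'
python3 -m jog '[{"tx":0,"ty":0,"tz":0,"ax":0,"ay":0,"az":0,"jaw":1},{"tx":0,"ty":0,"tz":0,"ax":0,"ay":0,"az":0,"jaw":1},{"tx":0,"ty":0,"tz":0,"ax":0,"ay":0,"az":0,"jaw":1},{"tx":0,"ty":0,"tz":-40,"ax":0,"ay":0,"az":0,"jaw":1},{"tx":0,"ty":0,"tz":-60,"ax":0,"ay":0,"az":0,"jaw":1}]'
python3 -m jog '[{"tx":-8,"ty":-52,"tz":-10,"ax":0,"ay":0,"az":0.17,"jaw":1},{"tx":-17,"ty":-50,"tz":-9,"ax":0,"ay":0,"az":0.16,"jaw":1},{"tx":-25,"ty":-46,"tz":-10,"ax":0,"ay":0,"az":0.17,"jaw":1},{"tx":-32,"ty":-42,"tz":-9,"ax":0,"ay":0,"az":0.16,"jaw":1},{"tx":-39,"ty":-39,"tz":2,"ax":0,"ay":0,"az":0.12,"jaw":1}]'
python3 -m jog '[{"tx":-43,"ty":-34,"tz":1,"ax":0,"ay":0,"az":0.11,"jaw":1},{"tx":-46,"ty":-28,"tz":2,"ax":0,"ay":0,"az":0.12,"jaw":1},{"tx":-50,"ty":-24,"tz":2,"ax":0,"ay":0,"az":0.11,"jaw":1},{"tx":-51,"ty":-17,"tz":1,"ax":0,"ay":0,"az":0.12,"jaw":1},{"tx":-50,"ty":-11,"tz":2,"ax":0,"ay":0,"az":0.11,"jaw":1}]'
python3 -m jog '[{"tx":0,"ty":0,"tz":0,"ax":0,"ay":0,"az":0,"jaw":1},{"tx":0,"ty":0,"tz":0,"ax":0,"ay":0,"az":0,"jaw":1},{"tx":0,"ty":0,"tz":0,"ax":0,"ay":0,"az":0,"jaw":1}]'
J=1 python3 plan.py 456 -257 20 -9.5
```

```text
time_s: 28.12
eef_pos: [589.4, 263.3, 17.2]
ee_rot: [0.002, 0.193, 0.981, 0.001]
force: [0.7, 0.8, 2.1]
grip_width: 0.401
grip_force: 61.2
time_s: 28.75
eef_pos: [587.1, 262.8, 115.2]
ee_rot: [-0.001, 0.193, 0.981, -0.001]
force: [1.7, 0.2, -1.4]
grip_width: 0.406
grip_force: 61.0
time_s: 29.38
eef_pos: [525.2, 3.2, 152.3]
ee_rot: [0.002, 0.553, 0.833, 0.001]
force: [0.5, -0.5, -1.2]
grip_width: 0.401
grip_force: 61.1
time_s: 30.0
eef_pos: [453.8, -256.7, 143.6]
ee_rot: [0.001, 0.765, 0.644, 0.0]
force: [0.8, -0.5, -1.1]
grip_width: 0.406
grip_force: 61.1
time_s: 30.38
eef_pos: [454.7, -253.8, 142.7]
ee_rot: [0.0, 0.763, 0.646, 0.0]
force: [0.3, 0.4, -1.3]
grip_width: 0.407
grip_force: 61.1
[{"tx": -1, "ty": 1, "tz": 41, "ax": 0, "ay": 0, "az": 0, "jaw": 1}, {"tx": -1, "ty": 0, "tz": 41, "ax": 0, "ay": 0, "az": 0, "jaw": 1}, {"tx": -1, "ty": 1, "tz": 41, "ax": 0, "ay": 0, "az": 0, "jaw": 1}]
end [ 456.3 -257.1   19.7] y-dir -9.5
```

```bash
python3 -m jog '[{"tx":0,"ty":1,"tz":50,"ax":0,"ay":0,"az":0,"jaw":1},{"tx":0,"ty":0,"tz":45,"ax":0,"ay":0,"az":0,"jaw":1},{"tx":0,"ty":0,"tz":16,"ax":0,"ay":0,"az":0,"jaw":1},{"tx":0,"ty":0,"tz":10,"ax":0,"ay":0,"az":0,"jaw":1},{"tx":0,"ty":0,"tz":2,"ax":0,"ay":0,"az":0,"jaw":1}]'
python3 -m jog '[{"tx":0,"ty":0,"tz":0,"ax":0,"ay":0,"az":0,"jaw":-0.2},{"tx":0,"ty":0,"tz":0,"ax":0,"ay":0,"az":0,"jaw":-0.2},{"tx":0,"ty":0,"tz":-40,"ax":0,"ay":0,"az":0,"jaw":-0.2},{"tx":0,"ty":0,"tz":-50,"ax":0,"ay":0,"az":0,"jaw":-0.2},{"tx":0,"ty":0,"tz":-40,"ax":0,"ay":0,"az":0,"jaw":-1}]'
python3 plan.py 500 60 150 50 / 567 380.3 100 95.8; echo; J=1 python3 - <<'E'
from plan import *
plan([[560,100,150,45],[557,-174,140,-9.5]],p=np.array([567,380.3,113.]),r=down(np.radians(95.8)))
from pl import comps
for n in ["top","scene"]:
    c=cap(n)
    for o in comps(c): print(n,o)
    for o in comps(c,400,620,-300,-120,28,45): print(n,"case",o)
E
```

```text
time_s: 31.0
eef_pos: [456.2, -255.0, 21.1]
ee_rot: [0.001, 0.764, 0.646, 0.0]
force: [-6.2, 6.3, 21.2]
grip_width: 0.407
grip_force: 63.8
time_s: 31.62
eef_pos: [455.7, -255.1, 151.8]
ee_rot: [0.001, 0.764, 0.645, 0.0]
force: [0.1, -0.7, -0.5]
grip_width: 0.795
grip_force: 0.0
[{"tx": 53, "ty": -1, "tz": 0, "ax": 0, "ay": 0, "az": -0.17, "jaw": -1}, {"tx": 53, "ty": 7, "tz": 0, "ax": 0, "ay": 0, "az": -0.18, "jaw": -1}, {"tx": 50, "ty": 17, "tz": 1, "ax": 0, "ay": 0, "az": -0.17, "jaw": -1}, {"tx": 47, "ty": 25, "tz": 0, "ax": 0, "ay": 0, "az": -0.17, "jaw": -1}, {"tx": 42, "ty": 32, "tz": 0, "ax": 0, "ay": 0, "az": -0.18, "jaw": -1}]
[{"tx": 35, "ty": 40, "tz": 0, "ax": 0, "ay": 0, "az": -0.17, "jaw": -1}, {"tx": 26, "ty": 48, "tz": 8, "ax": 0, "ay": 0, "az": -0.13, "jaw": -1}, {"tx": 19, "ty": 51, "tz": 9, "ax": 0, "ay": 0, "az": -0.14, "jaw": -1}, {"tx": 12, "ty": 53, "tz": 8, "ax": 0, "ay": 0, "az": -0.13, "jaw": -1}, {"tx": 5, "ty": 54, "tz": 8, "ax": 0, "ay": 0, "az": -0.13, "jaw": -1}]
[{"tx": -2, "ty": 55, "tz": 9, "ax": 0, "ay": 0, "az": -0.14, "jaw": -1}, {"tx": -9, "ty": 
[... 814 characters left out ...]
 "jaw": 1}]
[{"tx": -45, "ty": -8, "tz": 1, "ax": 0, "ay": 0, "az": 0.16, "jaw": 1}, {"tx": -45, "ty": 0, "tz": 2, "ax": 0, "ay": 0, "az": 0.16, "jaw": 1}]
end [ 557.  -173.6  140. ] y-dir -9.6
top (np.int32(388), 565.9, 379.4, 33.9, 'size', 85, 39, 'deg', 5.9)
top (np.int32(394), 451.5, 357.0, 33.6, 'size', 85, 37, 'deg', 47.2)
top case (np.int32(145), 543.7, -248.8, 37.3, 'size', 44, 37, 'deg', 80.0)
scene (np.int32(769), 453.6, 358.8, 34.2, 'size', 86, 36, 'deg', 48.0)
scene (np.int32(942), 567.4, 380.6, 34.0, 'size', 86, 37, 'deg', 5.7)
scene case (np.int32(278), 456.4, -252.9, 38.1, 'size', 89, 37, 'deg', 80.6)
scene case (np.int32(241), 542.0, -263.0, 37.8, 'size', 79, 36, 'deg', 80.8)
```

```bash
python3 -m jog '[{"tx":53,"ty":-1,"tz":0,"ax":0,"ay":0,"az":-0.17,"jaw":-1},{"tx":53,"ty":7,"tz":0,"ax":0,"ay":0,"az":-0.18,"jaw":-1},{"tx":50,"ty":17,"tz":1,"ax":0,"ay":0,"az":-0.17,"jaw":-1},{"tx":47,"ty":25,"tz":0,"ax":0,"ay":0,"az":-0.17,"jaw":-1},{"tx":42,"ty":32,"tz":0,"ax":0,"ay":0,"az":-0.18,"jaw":-1}]'
python3 -m jog '[{"tx":35,"ty":40,"tz":0,"ax":0,"ay":0,"az":-0.17,"jaw":-1},{"tx":26,"ty":48,"tz":8,"ax":0,"ay":0,"az":-0.13,"jaw":-1},{"tx":19,"ty":51,"tz":9,"ax":0,"ay":0,"az":-0.14,"jaw":-1},{"tx":12,"ty":53,"tz":8,"ax":0,"ay":0,"az":-0.13,"jaw":-1},{"tx":5,"ty":54,"tz":8,"ax":0,"ay":0,"az":-0.13,"jaw":-1}]'
python3 -m jog '[{"tx":-2,"ty":55,"tz":9,"ax":0,"ay":0,"az":-0.14,"jaw":-1},{"tx":-9,"ty":52,"tz":8,"ax":0,"ay":0,"az":-0.13,"jaw":-1},{"tx":0,"ty":0,"tz":0,"ax":0,"ay":0,"az":0,"jaw":-1},{"tx":0,"ty":0,"tz":0,"ax":0,"ay":0,"az":0,"jaw":-1},{"tx":0,"ty":0,"tz":0,"ax":0,"ay":0,"az":0,"jaw":-1}]'
python3 plan.py 567 380.3 13 95.8; python3 pl.py
```

```text
time_s: 32.35
eef_pos: [491.8, 9.6, 148.0]
ee_rot: [-0.0, 0.418, 0.908, -0.0]
force: [1.3, -0.2, 0.3]
grip_width: 1.0
grip_force: 0.0
time_s: 32.98
eef_pos: [544.5, 275.2, 114.5]
ee_rot: [-0.0, 0.082, 0.997, -0.0]
force: [0.7, -0.9, 0.2]
grip_width: 0.999
grip_force: 0.0
time_s: 33.6
eef_pos: [566.5, 377.9, 98.7]
ee_rot: [0.0, -0.05, 0.999, -0.0]
force: [0.1, -0.6, 0.1]
grip_width: 1.0
grip_force: 0.0
[{"tx": 0, "ty": 1, "tz": 43, "ax": 0, "ay": 0, "az": 0, "jaw": -1}, {"tx": -1, "ty": 1, "tz": 43, "ax": 0, "ay": 0, "az": 0, "jaw": -1}]
end [567.3 380.   12.7] y-dir 95.7
top (np.int32(118), 550.5, 369.8, 34.1, 'size', 51, 22, 'deg', 8.3)
top (np.int32(297), 451.5, 357.3, 34.1, 'size', 85, 36, 'deg', 48.2)
scene (np.int32(592), 453.5, 358.7, 34.4, 'size', 86, 36, 'deg', 48.0)
scene (np.int32(873), 568.4, 380.4, 34.1, 'size', 85, 38, 'deg', 5.6)
```

```bash
python3 -m jog '[{"tx":0,"ty":1,"tz":43,"ax":0,"ay":0,"az":0,"jaw":-1},{"tx":0,"ty":1,"tz":44,"ax":0,"ay":0,"az":0,"jaw":-1},{"tx":0,"ty":0,"tz":0,"ax":0,"ay":0,"az":0,"jaw":-0.2},{"tx":0,"ty":0,"tz":0,"ax":0,"ay":0,"az":0,"jaw":1},{"tx":0,"ty":0,"tz":0,"ax":0,"ay":0,"az":0,"jaw":1}]'
python3 -m jog '[{"tx":0,"ty":0,"tz":0,"ax":0,"ay":0,"az":0,"jaw":1},{"tx":0,"ty":0,"tz":0,"ax":0,"ay":0,"az":0,"jaw":1},{"tx":0,"ty":0,"tz":0,"ax":0,"ay":0,"az":0,"jaw":1},{"tx":0,"ty":0,"tz":-40,"ax":0,"ay":0,"az":0,"jaw":1},{"tx":0,"ty":0,"tz":-60,"ax":0,"ay":0,"az":0,"jaw":1}]'
python3 -m jog '[{"tx":6,"ty":-46,"tz":-6,"ax":0,"ay":0,"az":0.15,"jaw":1},{"tx":-1,"ty":-47,"tz":-6,"ax":0,"ay":0,"az":0.15,"jaw":1},{"tx":-8,"ty":-46,"tz":-7,"ax":0,"ay":0,"az":0.14,"jaw":1},{"tx":-15,"ty":-44,"tz":-6,"ax":0,"ay":0,"az":0.15,"jaw":1},{"tx":-21,"ty":-42,"tz":-6,"ax":0,"ay":0,"az":0.15,"jaw":1}]'
python3 -m jog '[{"tx":-27,"ty":-38,"tz":-6,"ax":0,"ay":0,"az":0.15,"jaw":1},{"tx":-32,"ty":-33,"tz":2,"ax":0,"ay":0,"az":0.16,"jaw":1},{"tx":-37,"ty":-27,"tz":1,"ax":0,"ay":0,"az":0.16,"jaw":1},{"tx":-40,"ty":-21,"tz":2,"ax":0,"ay":0,"az":0.15,"jaw":1},{"tx":-44,"ty":-14,"tz":2,"ax":0,"ay":0,"az":0.16,"jaw":1}]'
python3 -m jog '[{"tx":-45,"ty":-8,"tz":1,"ax":0,"ay":0,"az":0.16,"jaw":1},{"tx":-43,"ty":0,"tz":2,"ax":0,"ay":0,"az":0.16,"jaw":1},{"tx":0,"ty":0,"tz":0,"ax":0,"ay":0,"az":0,"jaw":1},{"tx":0,"ty":0,"tz":0,"ax":0,"ay":0,"az":0,"jaw":1},{"tx":0,"ty":0,"tz":0,"ax":0,"ay":0,"az":0,"jaw":1}]'
J=1 python3 plan.py 556 -174 21 -9.5; python3 - <<'E'
from h import *
from pl import comps
c=cap("wrist"); s=sense(); print(s["eef_pos"])
for o in comps(c,480,640,-260,-100,125,190): print(o)
for o in comps(c,400,620,-330,-120,28,42): print(o)
E
```

```text
time_s: 34.33
eef_pos: [567.4, 381.4, 14.3]
ee_rot: [0.002, -0.05, 0.999, 0.001]
force: [2.0, 0.8, 1.7]
grip_width: 0.404
grip_force: 61.5
time_s: 34.95
eef_pos: [565.4, 380.6, 112.1]
ee_rot: [-0.001, -0.051, 0.999, -0.0]
force: [1.0, -0.4, -1.4]
grip_width: 0.405
grip_force: 61.5
time_s: 35.58
eef_pos: [560.5, 146.0, 143.8]
ee_rot: [0.001, 0.316, 0.949, 0.0]
force: [0.3, -0.2, -1.9]
grip_width: 0.403
grip_force: 61.6
time_s: 36.2
eef_pos: [557.5, -83.8, 142.6]
ee_rot: [0.001, 0.653, 0.757, 0.0]
force: [0.5, 0.5, -1.4]
grip_width: 0.405
grip_force: 61.5
time_s: 36.83
eef_pos: [556.2, -169.8, 138.8]
ee_rot: [0.0, 0.763, 0.646, 0.0]
force: [-0.5, 0.2, -1.9]
grip_width: 0.403
grip_force: 61.5
[{"tx": -1, "ty": 0, "tz": 39, "ax": 0, "ay": 0, "az": 0, "jaw": 1}, {"tx": -2, "ty": 0, "tz": 40, "ax": 0, "ay": 0, "az": 0, "jaw": 1}, {"tx": -1, "ty": 0, "tz": 39, "ax": 0, "ay": 0, "az": 0, "jaw": 1}]
end [ 555.6 -173.7   20.8] y-dir -9.5
[ 556.20817614 -169.84451692  138.69229775]
(np.int32(23330), 556.5, -164.6, 181.7, 'size', 81, 80, 'deg', -52.4)
(np.int32(448), 605.1, -176.3, 40.7, 'size', 91, 1, 'deg', 80.5)
(np.int32(1343), 422.9, -174.1, 40.7, 'size', 110, 2, 'deg', 80.5)
(np.int32(1229), 462.1, -224.8, 35.7, 'size', 37, 30, 'deg', -9.1)
```

```bash
python3 -m jog '[{"tx":-2,"ty":0,"tz":50,"ax":0,"ay":0,"az":0,"jaw":1},{"tx":-2,"ty":0,"tz":42,"ax":0,"ay":0,"az":0,"jaw":1},{"tx":0,"ty":0,"tz":16,"ax":0,"ay":0,"az":0,"jaw":1},{"tx":0,"ty":0,"tz":9,"ax":0,"ay":0,"az":0,"jaw":1},{"tx":0,"ty":0,"tz":1,"ax":0,"ay":0,"az":0,"jaw":1}]'
python3 -m jog '[{"tx":0,"ty":0,"tz":0,"ax":0,"ay":0,"az":0,"jaw":-0.2},{"tx":0,"ty":0,"tz":0,"ax":0,"ay":0,"az":0,"jaw":-0.2},{"tx":0,"ty":0,"tz":-40,"ax":0,"ay":0,"az":0,"jaw":-0.2},{"tx":0,"ty":0,"tz":-50,"ax":0,"ay":0,"az":0,"jaw":-0.2},{"tx":0,"ty":0,"tz":-40,"ax":0,"ay":0,"az":0,"jaw":-1}]'
python3 plan.py 500 60 150 -30 / 452.7 358 100 -42; echo; J=1 python3 - <<'E'
from plan import *
plan([[470,60,150,-25],[472,-160,140,-9.5]],p=np.array([452.7,358,113.]),r=down(np.radians(-42)))
from pl import comps
for n in ["top","scene"]:
    c=cap(n)
    for o in comps(c): print(n,o)
    for o in comps(c,400,620,-310,-120,28,45): print(n,"case",o)
E
```

```text
time_s: 37.5
eef_pos: [555.9, -174.9, 21.1]
ee_rot: [0.001, 0.764, 0.645, 0.0]
force: [0.2, 0.1, -1.2]
grip_width: 0.408
grip_force: 61.5
time_s: 38.12
eef_pos: [555.6, -175.0, 153.0]
ee_rot: [0.001, 0.764, 0.645, 0.0]
force: [0.6, -0.1, -0.0]
grip_width: 0.796
grip_force: 0.0
[{"tx": 44, "ty": -19, "tz": 1, "ax": 0, "ay": 0, "az": 0.07, "jaw": -1}, {"tx": 44, "ty": -22, "tz": 0, "ax": 0, "ay": 0, "az": 0.07, "jaw": -1}, {"tx": 41, "ty": -25, "tz": 1, "ax": 0, "ay": 0, "az": 0.07, "jaw": -1}, {"tx": 40, "ty": -27, "tz": 0, "ax": 0, "ay": 0, "az": 0.07, "jaw": -1}, {"tx": 37, "ty": -31, "tz": 1, "ax": 0, "ay": 0, "az": 0.08, "jaw": -1}]
[{"tx": 39, "ty": -32, "tz": 8, "ax": 0, "ay": 0, "az": 0.03, "jaw": -1}, {"tx": 38, "ty": -33, "tz": 8, "ax": 0, "ay": 0, "az": 0.04, "jaw": -1}, {"tx": 37, "ty": -34, "tz": 9, "ax": 0, "ay": 0, "az": 0.03, "jaw": -1}, {"tx": 35, "ty": -36, "tz": 8, "ax": 0, "ay": 0, "az": 0.04, "jaw": -1}, {"tx": 34, "ty": -37, "tz": 8, "ax": 0, "ay": 0, "az": 0.03, "jaw": -1}]
[{"tx": 33, "ty": -38, "tz": 8, "ax": 0, "ay": 0, "az": 0.03, "jaw": -1}]
end [452.1 358. 
[... 541 characters left out ...]
"tx": -51, "ty": 20, "tz": 2, "ax": 0, "ay": 0, "az": -0.06, "jaw": 1}, {"tx": -52, "ty": 17, "tz": 3, "ax": 0, "ay": 0, "az": -0.07, "jaw": 1}, {"tx": -54, "ty": 13, "tz": 2, "ax": 0, "ay": 0, "az": -0.07, "jaw": 1}]
end [ 471.5 -160.3  140. ] y-dir -9.3
top (np.int32(389), 451.6, 357.8, 33.7, 'size', 85, 36, 'deg', 48.0)
top case (np.int32(89), 535.0, -295.8, 38.3, 'size', 35, 26, 'deg', -4.2)
top case (np.int32(223), 452.9, -266.4, 38.0, 'size', 60, 36, 'deg', 80.6)
scene (np.int32(769), 453.2, 358.6, 34.3, 'size', 87, 36, 'deg', 48.2)
scene case (np.int32(445), 447.5, -220.3, 41.0, 'size', 177, 76, 'deg', 83.8)
scene case (np.int32(512), 547.2, -229.1, 38.3, 'size', 165, 37, 'deg', 81.2)
```

```bash
python3 -m jog '[{"tx":44,"ty":-19,"tz":1,"ax":0,"ay":0,"az":0.07,"jaw":-1},{"tx":44,"ty":-22,"tz":0,"ax":0,"ay":0,"az":0.07,"jaw":-1},{"tx":41,"ty":-25,"tz":1,"ax":0,"ay":0,"az":0.07,"jaw":-1},{"tx":40,"ty":-27,"tz":0,"ax":0,"ay":0,"az":0.07,"jaw":-1},{"tx":37,"ty":-31,"tz":1,"ax":0,"ay":0,"az":0.08,"jaw":-1}]'
python3 -m jog '[{"tx":39,"ty":-32,"tz":8,"ax":0,"ay":0,"az":0.03,"jaw":-1},{"tx":38,"ty":-33,"tz":8,"ax":0,"ay":0,"az":0.04,"jaw":-1},{"tx":37,"ty":-34,"tz":9,"ax":0,"ay":0,"az":0.03,"jaw":-1},{"tx":35,"ty":-36,"tz":8,"ax":0,"ay":0,"az":0.04,"jaw":-1},{"tx":34,"ty":-37,"tz":8,"ax":0,"ay":0,"az":0.03,"jaw":-1}]'
python3 -m jog '[{"tx":33,"ty":-36,"tz":8,"ax":0,"ay":0,"az":0.03,"jaw":-1},{"tx":0,"ty":0,"tz":0,"ax":0,"ay":0,"az":0,"jaw":-1},{"tx":0,"ty":0,"tz":0,"ax":0,"ay":0,"az":0,"jaw":-1},{"tx":0,"ty":0,"tz":0,"ax":0,"ay":0,"az":0,"jaw":-1}]'
python3 plan.py 452.7 358 12 -42; python3 pl.py; python3 - <<'E'
from h import *
from fit import rect
from pl import comps
for n in ["top","scene"]:
    c=cap(n); print(rect(c,600,740,-40,160,40,60))
    for o in comps(c,400,620,-310,-120,28,45): print(n,"case",o)
c=cap("top"); save(c,"top7.png",(260,90,460,310),2.7)
E
```

```text
time_s: 38.85
eef_pos: [498.7, 61.7, 147.0]
ee_rot: [-0.0, 0.868, 0.497, 0.0]
force: [0.8, -0.1, 0.3]
grip_width: 1.001
grip_force: 0.0
time_s: 39.48
eef_pos: [459.0, 310.1, 105.7]
ee_rot: [0.0, 0.907, 0.422, -0.0]
force: [0.1, -0.5, -0.4]
grip_width: 1.0
grip_force: 0.0
time_s: 39.98
eef_pos: [453.7, 356.0, 98.5]
ee_rot: [0.0, 0.913, 0.408, 0.0]
force: [0.4, -0.3, -0.0]
grip_width: 1.001
grip_force: 0.0
[{"tx": 0, "ty": -1, "tz": 43, "ax": 0, "ay": 0, "az": 0, "jaw": -1}, {"tx": 1, "ty": -1, "tz": 43, "ax": 0, "ay": 0, "az": 0, "jaw": -1}]
end [452.9 358.   12.5] y-dir -41.8
top (np.int32(237), 444.5, 349.2, 33.6, 'size', 64, 36, 'deg', 47.6)
scene (np.int32(770), 453.6, 359.0, 34.3, 'size', 86, 36, 'deg', 48.0)
{'n': 699, 'c': [667.7, 63.5, 50.7], 'size': [111, 54], 'deg': 86.1, 'mean': [666.9, 62.6, 50.7]}
top case (np.int32(345), 554.4, -177.7, 38.0, 'size', 84, 37, 'deg', 80.4)
top case (np.int32(360), 540.0, -268.5, 38.4, 'size', 84, 37, 'deg', 80.6)
top case (np.int32(371), 454.7, -254.9, 38.3, 'size', 85, 36, 'deg', 80.3)
{'n': 991, 'c': [669.6, 63.8, 52.0], 'size': [112, 52], 'deg': 86.3, 'mean': [670.8, 69.6, 51.6]}
scene case (np.int32(448), 445.5, -220.9, 40.6, 'size', 176, 74, 'deg', 84.1)
scene case (np.int32(511), 547.1, -229.7, 38.2, 'size', 163, 37, 'deg', 81.3)
```

View pics/top7.png

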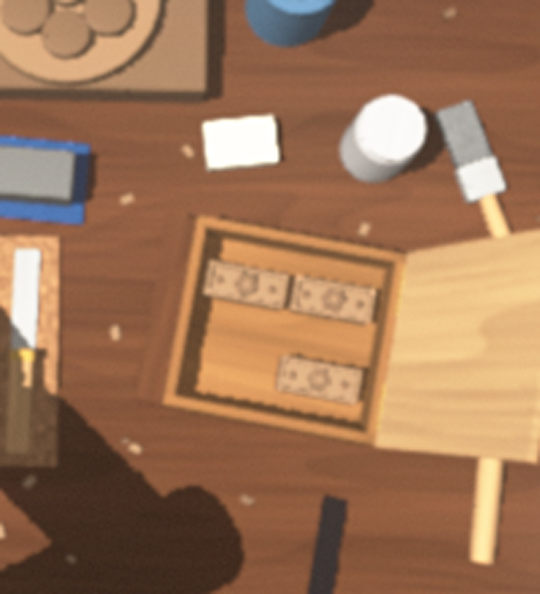

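```bash
python3 -m jog '[{"tx":0,"ty":-1,"tz":43,"ax":0,"ay":0,"az":0,"jaw":-1},{"tx":1,"ty":-1,"tz":43,"ax":0,"ay":0,"az":0,"jaw":-1},{"tx":0,"ty":0,"tz":0,"ax":0,"ay":0,"az":0,"jaw":-0.2},{"tx":0,"ty":0,"tz":0,"ax":0,"ay":0,"az":0,"jaw":1},{"tx":0,"ty":0,"tz":0,"ax":0,"ay":0,"az":0,"jaw":1}]'
python3 -m jog '[{"tx":0,"ty":0,"tz":0,"ax":0,"ay":0,"az":0,"jaw":1},{"tx":0,"ty":0,"tz":0,"ax":0,"ay":0,"az":0,"jaw":1},{"tx":0,"ty":0,"tz":0,"ax":0,"ay":0,"az":0,"jaw":1},{"tx":0,"ty":0,"tz":-40,"ax":0,"ay":0,"az":0,"jaw":1},{"tx":0,"ty":0,"tz":-60,"ax":0,"ay":0,"az":0,"jaw":1}]'
python3 -m jog '[{"tx":-35,"ty":35,"tz":-6,"ax":0,"ay":0,"az":-0.05,"jaw":1},{"tx":-37,"ty":34,"tz":-6,"ax":0,"ay":0,"az":-0.05,"jaw":1},{"tx":-38,"ty":32,"tz":-7,"ax":0,"ay":0,"az":-0.05,"jaw":1},{"tx":-40,"ty":29,"tz":-6,"ax":0,"ay":0,"az":-0.05,"jaw":1},{"tx":-41,"ty":28,"tz":-6,"ax":0,"ay":0,"az":-0.05,"jaw":1}]'
python3 -m jog '[{"tx":-43,"ty":26,"tz":-6,"ax":0,"ay":0,"az":-0.05,"jaw":1},{"tx":-50,"ty":23,"tz":3,"ax":0,"ay":0,"az":-0.07,"jaw":1},{"tx":-51,"ty":20,"tz":2,"ax":0,"ay":0,"az":-0.06,"jaw":1},{"tx":-52,"ty":17,"tz":3,"ax":0,"ay":0,"az":-0.07,"jaw":1},{"tx":-50,"ty":13,"tz":2,"ax":0,"ay":0,"az":-0.07,"jaw":1}]'
python3 -m jog '[{"tx":0,"ty":0,"tz":0,"ax":0,"ay":0,"az":0,"jaw":1},{"tx":0,"ty":0,"tz":0,"ax":0,"ay":0,"az":0,"jaw":1},{"tx":0,"ty":0,"tz":0,"ax":0,"ay":0,"az":0,"jaw":1}]'
J=1 python3 plan.py 470.3 -161.8 21 -9.5
```

```text
time_s: 40.85
eef_pos: [453.6, 359.7, 14.6]
ee_rot: [-0.0, 0.913, 0.409, 0.002]
force: [-0.0, 1.1, 0.4]
grip_width: 0.412
grip_force: 61.1
time_s: 41.48
eef_pos: [451.8, 358.6, 113.3]
ee_rot: [0.0, 0.913, 0.409, -0.001]
force: [1.2, 1.3, -0.8]
grip_width: 0.407
grip_force: 61.0
time_s: 42.1
eef_pos: [468.1, 109.5, 144.6]
ee_rot: [0.001, 0.854, 0.52, 0.001]
force: [1.3, -0.0, -2.3]
grip_width: 0.408
grip_force: 61.1
time_s: 42.72
eef_pos: [474.7, -157.2, 140.3]
ee_rot: [0.001, 0.76, 0.65, 0.0]
force: [1.2, -0.5, -0.7]
grip_width: 0.407
grip_force: 61.1
time_s: 43.1
eef_pos: [474.9, -154.2, 139.7]
ee_rot: [0.0, 0.76, 0.65, 0.0]
force: [-1.7, 0.4, -2.6]
grip_width: 0.411
grip_force: 61.0
[{"tx": -3, "ty": -1, "tz": 40, "ax": 0, "ay": 0, "az": 0, "jaw": 1}, {"tx": -2, "ty": -1, "tz": 39, "ax": 0, "ay": 0, "az": 0.01, "jaw": 1}, {"tx": -3, "ty": -1, "tz": 40, "ax": 0, "ay": 0, "az": 0, "jaw": 1}]
end [ 470.7 -161.6   20.7] y-dir -9.6
```

```bash
python3 -m jog '[{"tx":-4,"ty":-1,"tz":50,"ax":0,"ay":0,"az":0,"jaw":1},{"tx":-4,"ty":-2,"tz":42,"ax":0,"ay":0,"az":0.01,"jaw":1},{"tx":0,"ty":0,"tz":16,"ax":0,"ay":0,"az":0,"jaw":1},{"tx":0,"ty":0,"tz":9,"ax":0,"ay":0,"az":0,"jaw":1},{"tx":0,"ty":0,"tz":2,"ax":0,"ay":0,"az":0,"jaw":1}]'
python3 -m jog '[{"tx":0,"ty":0,"tz":0,"ax":0,"ay":0,"az":0,"jaw":-0.2},{"tx":0,"ty":0,"tz":0,"ax":0,"ay":0,"az":0,"jaw":-0.2},{"tx":0,"ty":0,"tz":-40,"ax":0,"ay":0,"az":0,"jaw":-0.2},{"tx":0,"ty":0,"tz":-50,"ax":0,"ay":0,"az":0,"jaw":-0.2},{"tx":20,"ty":0,"tz":-60,"ax":0,"ay":0,"az":0,"jaw":1}]'
python3 -m jog '[{"tx":40,"ty":0,"tz":-60,"ax":0,"ay":0,"az":0,"jaw":1},{"tx":50,"ty":0,"tz":-60,"ax":0,"ay":0,"az":0,"jaw":1},{"tx":50,"ty":0,"tz":-20,"ax":0,"ay":0,"az":0,"jaw":1},{"tx":50,"ty":0,"tz":0,"ax":0,"ay":0,"az":0,"jaw":1},{"tx":50,"ty":0,"tz":0,"ax":0,"ay":0,"az":0,"jaw":1}]'
python3 - <<'E'
from h import *
from fit import rect
from pl import comps
for n in ["top","scene"]:
    c=cap(n); print("brick",rect(c,600,740,-40,160,40,60))
    for o in comps(c): print("board",o)
    for o in comps(c,400,620,-310,-120,28,45): print(n,"case",o)
    if n=="top": save(c,"top8.png",(260,90,460,310),2.7)
E
J=1 python3 plan.py 467 -446 345 -9.5
```

```text
time_s: 43.72
eef_pos: [471.1, -162.6, 21.0]
ee_rot: [0.001, 0.764, 0.646, 0.0]
force: [-0.8, 0.8, -1.9]
grip_width: 0.408
grip_force: 61.0
time_s: 44.35
eef_pos: [473.5, -143.5, 171.4]
ee_rot: [-0.0, 0.764, 0.645, -0.0]
force: [-0.1, 0.2, 0.1]
grip_width: 0.403
grip_force: 0.0
time_s: 44.98
eef_pos: [511.4, 80.0, 290.5]
ee_rot: [0.001, 0.764, 0.645, 0.001]
force: [0.9, 0.2, -0.9]
grip_width: -0.006
grip_force: 0.0
brick {'n': 489, 'c': [670.1, 62.8, 50.8], 'size': [112, 53], 'deg': 82.5, 'mean': [673.3, 57.1, 50.7]}
top case (np.int32(352), 553.9, -177.4, 38.2, 'size', 84, 37, 'deg', 80.4)
top case (np.int32(361), 540.2, -269.4, 37.6, 'size', 85, 37, 'deg', 81.0)
top case (np.int32(354), 469.4, -164.1, 37.6, 'size', 84, 36, 'deg', 79.9)
top case (np.int32(355), 454.9, -254.8, 37.4, 'size', 85, 37, 'deg', 81.0)
brick {'n': 991, 'c': [669.5, 64.1, 52.0], 'size': [113, 52], 'deg': 86.5, 'mean': [670.9, 69.9, 51.5]}
scene case (np.int32(665), 446.2, -221.1, 39.4, 'size', 178, 69, 'deg', 81.5)
scene case (np.int32(512), 547.0, -230.1, 38.4, 'size', 163, 37, 'deg', 81.1)
[{"tx": -53, "ty": 4, "tz": -6, "ax": 0, "ay": 0, "az": 0, "jaw": 1}, {"tx": -53, "ty": 4, "tz": -5, "ax": 0, "ay": 0, "az": 0, "jaw": 1}, {"tx": -52, "ty": 5, "tz": -6, "ax": 0, "ay": 0, "az": 0, "jaw": 1}, {"tx": -53, "ty": 4, "tz": -5, "ax": 0, "ay": 0, "az": 0, "jaw": 1}, {"tx": -53, "ty": 4, "tz": -6, "ax": 0, "ay": 0, "az": 0, "jaw": 1}]
[{"tx": -53, "ty": 4, "tz": -5, "ax": 0, "ay": 0, "az": 0, "jaw": 1}, {"tx": -53, "ty": 5, "tz": -6, "ax": 0, "ay": 0, "az": 0, "jaw": 1}, {"tx": -53, "ty": 4, "tz": -5, "ax": 0, "ay": 0, "az": 0, "jaw": 1}, {"tx": -52, "ty": 4, "tz": -6, "ax": 0, "ay": 0, "az": 0, "jaw": 1}, {"tx": -53, "ty": 4, "tz": -5, "ax": 0, "ay": 0, "az": 0, "jaw": 1}]
end [ 466.9 -445.8  344.6] y-dir -9.4
```

View pics/top8.png

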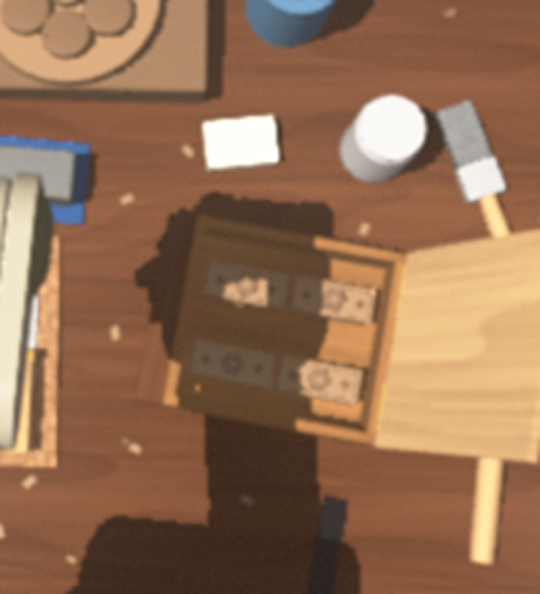

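```bash
python3 -m jog '[{"tx":-53,"ty":4,"tz":-20,"ax":0,"ay":0,"az":0,"jaw":1},{"tx":-53,"ty":4,"tz":-20,"ax":0,"ay":0,"az":0,"jaw":1},{"tx":-52,"ty":5,"tz":-15,"ax":0,"ay":0,"az":0,"jaw":1},{"tx":-53,"ty":4,"tz":0,"ax":0,"ay":0,"az":0,"jaw":1},{"tx":-53,"ty":4,"tz":0,"ax":0,"ay":0,"az":0,"jaw":1}]'
python3 -m jog '[{"tx":-53,"ty":4,"tz":0,"ax":0,"ay":0,"az":0,"jaw":1},{"tx":-53,"ty":5,"tz":0,"ax":0,"ay":0,"az":0,"jaw":1},{"tx":-53,"ty":4,"tz":0,"ax":0,"ay":0,"az":0,"jaw":1},{"tx":-52,"ty":4,"tz":0,"ax":0,"ay":0,"az":0,"jaw":1},{"tx":-53,"ty":4,"tz":0,"ax":0,"ay":0,"az":0,"jaw":1}]'
python3 -m jog '[{"tx":0,"ty":0,"tz":0,"ax":0,"ay":0,"az":0,"jaw":1},{"tx":0,"ty":0,"tz":0,"ax":0,"ay":0,"az":0,"jaw":1},{"tx":0,"ty":0,"tz":0,"ax":0,"ay":0,"az":0,"jaw":1}]'
cat > arc2.py <<'E'
from plan import *
o=np.array([488,-323.]); v=np.array([.165,.986])
W=[[*(o+v*-125),262,-9.5],[*(o+v*-21),262,-9.5]]
for th in range(80,-1,-10):
    t=np.radians(th); s=200; a=s*np.cos(t)-10*np.sin(t)-11; W.append([*(o+v*a),62+s*np.sin(t)+10*np.cos(t),-9.5])
plan(W,vmax=36)
E
J=1 python3 arc2.py; python3 -c "
from h import *
c=cap('scene'); save(c,'sc9.png',(130,0,430,240),2.6); print(sense()['eef_pos'])"
```

```text
time_s: 45.7
eef_pos: [487.1, -187.7, 345.3]
ee_rot: [0.001, 0.764, 0.645, 0.0]
force: [0.9, 0.4, 0.8]
grip_width: 0.002
grip_force: 0.0
time_s: 46.32
eef_pos: [463.4, -451.3, 345.2]
ee_rot: [0.0, 0.764, 0.645, -0.0]
force: [0.4, 0.5, 0.8]
grip_width: -0.002
grip_force: 0.0
time_s: 46.7
eef_pos: [464.8, -448.3, 345.6]
ee_rot: [0.001, 0.764, 0.646, -0.0]
force: [-0.1, 0.3, 0.4]
grip_width: -0.001
grip_force: 0.0
[{"tx": 1, "ty": 1, "tz": 28, "ax": 0, "ay": 0, "az": 0, "jaw": 1}, {"tx": 1, "ty": 0, "tz": 28, "ax": 0, "ay": 0, "az": 0, "jaw": 1}, {"tx": 0, "ty": 1, "tz": 28, "ax": 0, "ay": 0, "az": 0, "jaw": 1}, {"tx": 35, "ty": 0, "tz": 0, "ax": 0, "ay": 0, "az": 0, "jaw": 1}, {"tx": 35, "ty": 0, "tz": 0, "ax": 0, "ay": 0, "az": 0, "jaw": 1}]
[{"tx": 34, "ty": 0, "tz": -1, "ax": 0, "ay": 0, "az": 0, "jaw": 1}, {"tx": 35, "ty": 0, "tz": 2, "ax": 0, "ay": 0, "az": 0, "jaw": 1}, {"tx": 34, "ty": 0, "tz": 7, "ax": 0, "ay": 0, "az": 0, "jaw": 1}, {"tx": 33, "ty": 0, "tz": 13, "ax": 0, "ay": 0, "az": 0, "jaw": 1}, {"tx": 29, "ty": 0, "tz": 19, "ax": 0, "ay": 0, "az": 0, "jaw": 1}]
[{"tx": 26, "ty": 0, "tz": 23, "ax": 0, "ay": 0, "az": 0, "jaw": 1}, {"tx": 22, "ty": 0, "tz": 28, "ax": 0, "ay": 0, "az": 0, "jaw": 1}, {"tx": 16, "ty": 0, "tz": 31, "ax": 0, "ay": 0, "az": 0, "jaw": 1}, {"tx": 11, "ty": 0, "tz": 33, "ax": 0, "ay": 0, "az": 0, "jaw": 1}, {"tx": 5, "ty": 0, "tz": 34, "ax": 0, "ay": 0, "az": 0, "jaw": 1}]
end [ 519.6 -136.3   72.3] y-dir -9.6
[ 464.82720201 -448.25995787  345.48078787]
```

View pics/sc9.png

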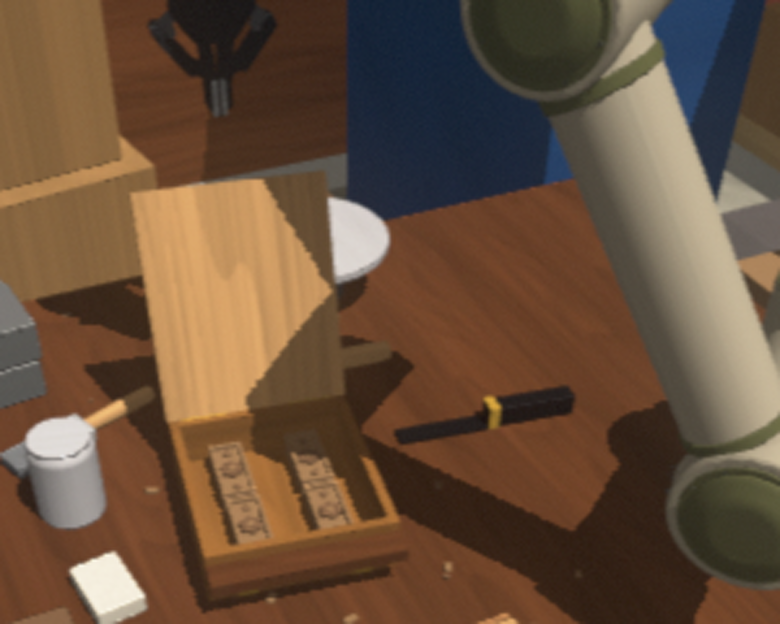

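```bash
python3 -m jog '[{"tx":0,"ty":1,"tz":28,"ax":0,"ay":0,"az":0,"jaw":1},{"tx":0,"ty":0,"tz":28,"ax":0,"ay":0,"az":0,"jaw":1},{"tx":0,"ty":1,"tz":28,"ax":0,"ay":0,"az":0,"jaw":1},{"tx":0,"ty":0,"tz":0,"ax":0,"ay":0,"az":0,"jaw":1},{"tx":15,"ty":0,"tz":0,"ax":0,"ay":0,"az":0,"jaw":1}]'
python3 -m jog '[{"tx":15,"ty":0,"tz":0,"ax":0,"ay":0,"az":0,"jaw":1},{"tx":15,"ty":0,"tz":0,"ax":0,"ay":0,"az":0,"jaw":1},{"tx":15,"ty":0,"tz":0,"ax":0,"ay":0,"az":0,"jaw":1},{"tx":15,"ty":0,"tz":0,"ax":0,"ay":0,"az":0,"jaw":1},{"tx":15,"ty":0,"tz":0,"ax":0,"ay":0,"az":0,"jaw":1}]'
python3 -m jog '[{"tx":15,"ty":0,"tz":0,"ax":0,"ay":0,"az":0,"jaw":1},{"tx":18,"ty":0,"tz":1,"ax":0,"ay":0,"az":0,"jaw":1},{"tx":17,"ty":0,"tz":1,"ax":0,"ay":0,"az":0,"jaw":1},{"tx":17,"ty":0,"tz":3,"ax":0,"ay":0,"az":0,"jaw":1},{"tx":17,"ty":0,"tz":4,"ax":0,"ay":0,"az":0,"jaw":1}]'
python3 -m jog '[{"tx":17,"ty":0,"tz":6,"ax":0,"ay":0,"az":0,"jaw":1},{"tx":16,"ty":0,"tz":7,"ax":0,"ay":0,"az":0,"jaw":1},{"tx":15,"ty":0,"tz":9,"ax":0,"ay":0,"az":0,"jaw":1},{"tx":14,"ty":0,"tz":10,"ax":0,"ay":0,"az":0,"jaw":1},{"tx":0,"ty":0,"tz":0,"ax":0,"ay":0,"az":0,"jaw":1}]'
python3 - <<'E'
from h import *
s=sense(); print(s["eef_pos"],s["force"])
for n in ["top","scene"]:
    c=cap(n); P=pxcloud(c); u=np.array([.986,-.165]);v=np.array([.165,.986]); o=np.array([488,-323])
    q=P[(P[...,2]>66)&(P[...,2]<320)&(c["depth"]>0)]; a=(q[:,:2]-o)@v; b=(q[:,:2]-o)@u
    for t in range(15,215,25):
        k=(abs(a-t)<6)&(b<95)&(b>60); print(n,t,k.sum(),np.percentile(q[k,2],[10,50,90]).round() if k.any() else None)
E
```

```text
time_s: 47.38
eef_pos: [469.2, -434.8, 262.0]
ee_rot: [0.001, 0.764, 0.645, -0.0]
force: [-0.5, 0.1, 0.4]
grip_width: 0.001
grip_force: 0.0
time_s: 48.0
eef_pos: [481.9, -361.8, 266.2]
ee_rot: [0.005, 0.764, 0.645, -0.001]
force: [-7.3, -4.3, 33.0]
grip_width: -0.002
grip_force: 4.0
time_s: 48.62
eef_pos: [495.7, -276.7, 251.0]
ee_rot: [-0.0, 0.764, 0.645, -0.0]
force: [0.3, -1.4, 0.8]
grip_width: -0.001
grip_force: 0.8
time_s: 49.25
eef_pos: [505.8, -215.7, 218.6]
ee_rot: [-0.001, 0.764, 0.646, -0.0]
force: [0.1, -0.4, -1.0]
grip_width: -0.0
grip_force: 0.0
[ 505.81363448 -215.67594211  218.55808378] [ 0.0693568  -0.44869096 -1.01057524]
top 15 0 None
top 40 0 None
top 65 0 None
top 90 0 None
top 115 0 None
top 140 11 [242. 249. 253.]
top 165 0 None
top 190 1 [66. 66. 66.]
scene 15 20 [76. 82. 88.]
scene 40 20 [106. 111. 119.]
scene 65 19 [137. 141. 146.]
scene 90 25 [166. 172. 178.]
scene 115 30 [194. 200. 206.]
scene 140 24 [225. 231. 237.]
scene 165 0 None
scene 190 1 [68. 68. 68.]
```

```bash
python3 -m jog '[{"tx":13,"ty":0,"tz":11,"ax":0,"ay":0,"az":0,"jaw":1},{"tx":13,"ty":0,"tz":12,"ax":0,"ay":0,"az":0,"jaw":1},{"tx":11,"ty":0,"tz":14,"ax":0,"ay":0,"az":0,"jaw":1},{"tx":11,"ty":0,"tz":14,"ax":0,"ay":0,"az":0,"jaw":1},{"tx":8,"ty":0,"tz":15,"ax":0,"ay":0,"az":0,"jaw":1}]'
python3 -m jog '[{"tx":8,"ty":0,"tz":16,"ax":0,"ay":0,"az":0,"jaw":1},{"tx":6,"ty":0,"tz":16,"ax":0,"ay":0,"az":0,"jaw":1},{"tx":5,"ty":0,"tz":17,"ax":0,"ay":0,"az":0,"jaw":1},{"tx":3,"ty":0,"tz":16,"ax":0,"ay":0,"az":0,"jaw":1},{"tx":0,"ty":0,"tz":0,"ax":0,"ay":0,"az":0,"jaw":1}]'
python3 -c "
from rig import sense;s=sense();print(s['eef_pos'],s['force'])"
```

```text
time_s: 49.98
eef_pos: [515.4, -160.8, 152.5]
ee_rot: [-0.0, 0.764, 0.645, -0.0]
force: [-0.3, 1.2, 1.2]
grip_width: 0.002
grip_force: 0.4
time_s: 50.6
eef_pos: [518.4, -139.6, 87.3]
ee_rot: [-0.001, 0.764, 0.645, -0.0]
force: [0.1, 0.3, 0.1]
grip_width: -0.001
grip_force: 0.0
[ 518.43115674 -139.5500834    87.26238407] [0.07230116 0.32899773 0.06255185]
```

```bash
python3 -m jog '[{"tx":0,"ty":0,"tz":8,"ax":0,"ay":0,"az":0,"jaw":1},{"tx":0,"ty":0,"tz":5,"ax":0,"ay":0,"az":0,"jaw":1},{"tx":0,"ty":0,"tz":2,"ax":0,"ay":0,"az":0,"jaw":1},{"tx":0,"ty":0,"tz":0,"ax":0,"ay":0,"az":0,"jaw":1}]'
python3 -m jog '[{"tx":0,"ty":0,"tz":1,"ax":0,"ay":0,"az":0,"jaw":1},{"tx":0,"ty":0,"tz":1,"ax":0,"ay":0,"az":0,"jaw":1},{"tx":0,"ty":0,"tz":0,"ax":0,"ay":0,"az":0,"jaw":1}]'
```

```text
time_s: 51.1
eef_pos: [519.0, -140.1, 73.6]
ee_rot: [-0.0, 0.764, 0.645, -0.0]
force: [-0.9, 0.2, 1.0]
grip_width: 0.001
grip_force: 0.0
time_s: 51.48
eef_pos: [519.1, -140.0, 72.0]
ee_rot: [0.0, 0.764, 0.645, 0.0]
force: [-0.9, 0.3, 5.4]
grip_width: 0.003
grip_force: 2.3
```

```bash
python3 -m jog '[{"tx":0,"ty":0,"tz":1,"ax":0,"ay":0,"az":0,"jaw":1},{"tx":0,"ty":0,"tz":0,"ax":0,"ay":0,"az":0,"jaw":1},{"tx":0,"ty":0,"tz":0,"ax":0,"ay":0,"az":0,"jaw":1}]'
python3 -m jog '[{"tx":0,"ty":0,"tz":-40,"ax":0,"ay":0,"az":0,"jaw":1},{"tx":0,"ty":0,"tz":-60,"ax":0,"ay":0,"az":0,"jaw":1},{"tx":0,"ty":0,"tz":-60,"ax":0,"ay":0,"az":0,"jaw":1},{"tx":50,"ty":-30,"tz":-20,"ax":0,"ay":0,"az":0,"jaw":1},{"tx":50,"ty":-30,"tz":0,"ax":0,"ay":0,"az":0,"jaw":1}]'
python3 -m jog '[{"tx":50,"ty":-30,"tz":0,"ax":0,"ay":0,"az":0,"jaw":1},{"tx":50,"ty":-20,"tz":0,"ax":0,"ay":0,"az":0,"jaw":1},{"tx":50,"ty":-20,"tz":0,"ax":0,"ay":0,"az":0,"jaw":1},{"tx":50,"ty":0,"tz":0,"ax":0,"ay":0,"az":0,"jaw":1},{"tx":50,"ty":0,"tz":0,"ax":0,"ay":0,"az":0,"jaw":1}]'
python3 - <<'E'
from h import *
from fit import *
from pl import comps
u=np.array([.986,-.165]);v=np.array([.165,.986]); o=np.array([488,-323])
for n in ["top","scene"]:
    c=cap(n); print(n,"brick",rect(c,600,740,-40,160,40,60),"\nhandle",rect(c,*REG["handle"]),"\nlid",rect(c,*REG["lid"]),"\nboard",comps(c))
    P=pxcloud(c); q=P[(P[...,2]>50)&(c["depth"]>0)]; a=(q[:,:2]-o)@v; b=(q[:,:2]-o)@u
    print([(t,np.median(q[(abs(a-t)<8)&(abs(b)<85),2]).round(1)) for t in range(20,240,50)])
    save(c,n+"_end.png")
    for k in ["rosette","chalkbox","mallet","brush","hammer","can","scraper"]:
        print(k,[(np.round(r["centre"]).tolist(),round(r["conf"],2)) for r in place_of(k,n)[:1]])
E
```

```text
time_s: 51.85
eef_pos: [519.2, -140.1, 71.9]
ee_rot: [0.0, 0.764, 0.645, 0.0]
force: [-3.9, 2.2, 13.3]
grip_width: -0.001
grip_force: 6.9
time_s: 52.48
eef_pos: [476.4, -30.5, 252.1]
ee_rot: [0.001, 0.764, 0.645, 0.001]
force: [0.9, 1.1, -0.4]
grip_width: 0.001
grip_force: 0.0
time_s: 53.1
eef_pos: [449.3, 228.5, 250.7]
ee_rot: [0.0, 0.764, 0.645, 0.0]
force: [0.7, -1.5, 0.4]
grip_width: 0.004
grip_force: 0.0
top brick {'n': 700, 'c': [667.8, 63.0, 50.8], 'size': [110, 53], 'deg': 86.0, 'mean': [666.8, 62.5, 50.5]} 
handle {'n': 327, 'c': [426.2, 59.3, 34.2], 'size': [108, 24], 'deg': -1.3, 'mean': [425.4, 59.2, 34.0]} 
lid {'n': 6601, 'c': [506.9, -207.0, 71.9], 'size': [253, 205], 'deg': 80.4, 'mean': [506.0, -205.1, 71.9]} 
board []
[(20, np.float64(72.1)), (70, np.float64(72.2)), (120, np.float64(72.3)), (170, np.float64(71.7)), (220, np.float64(71.6))]
rosette [([216.0, 127.0], 0.82)]
chalkbox [([352.0, 143.0], 0.91)]
mallet [([168.0, 138.0], 0.82)]
brush [([437.0, 165.0], 0.81)]
hammer [([440.0, 255.0], 0.72)]
can [([398.0, 147.0], 0.62)]
scraper []
scene brick {'n': 987, 'c': [669.6, 63.8, 52.0], 'size': [114, 52], 'deg': 86.3, 'mean': [670.8, 69.8, 51.5]} 
handle {'n': 461, 'c': [428.0, 60.8, 34.8], 'size': [110, 27], 'deg': -1.7, 'mean': [431.0, 63.8, 33.4]} 
lid {'n': 4687, 'c': [507.2, -205.4, 73.5], 'size': [256, 205], 'deg': 80.4, 'mean': [512.5, -190.1, 73.3]} 
board []
[(20, np.float64(73.9)), (70, np.float64(73.4)), (120, np.float64(73.6)), (170, np.float64(73.3)), (220, np.float64(73.7))]
rosette [([209.0, 363.0], 0.87)]
chalkbox [([173.0, 231.0], 0.73)]
mallet [([157.0, 196.0], 0.73)]
brush [([161.0, 168.0], 0.65)]
hammer [([240.0, 143.0], 0.72)]
can [([159.0, 194.0], 0.9)]
scraper [([410.0, 293.0], 0.95)]
```

View pics/scene_end.png

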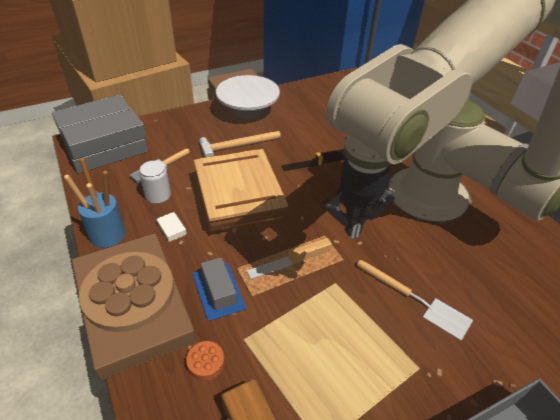

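The end picture shows the lid shut (240,185), the brick on the slab (218,284), the blade on the cork (290,258) and an empty drying board (330,350). The other things stand where they were.

```bash
python3 -c "
from rig import finish_job; print(finish_job())"
```

```text
the job is handed in; nothing more can be done
None
```

I handed the job in at about 54 s. The lid was prised up with the blade and swung open, all four plaques went flat into the case, and the lid is shut. The blade is back on the cork, the brick is flat on the slab, and the cameras showed nothing else on the bench shifted.

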